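# Stand up the vial that fell over in the sample carrier

## Task

One of the sample vials has fallen over in the white carrier, between the vials that stand in the row. Pinch the snap tab on the head of the carrier's hold-down bar to unlatch the bar, take it off and lay it down on the bench clear of the carrier. Then stand the fallen vial upright again in the row, in the gap where it lay, between the rails; the other four vials stay standing at their places, and nothing else on the bench is disturbed.

Things in the scene. Friction and masses are not known exactly. Their poses are not given: they have to be found in the camera images.
- carrier: white one-row vial carrier, fixed: plate 62 x 270 x 6 mm, two rails along y (inner faces 36 mm apart, 3 mm wide, tops 11 mm above the bench). Origin: middle of the row at bench level; y along the row, x across. Vials stand on the plate at y = about 92, 58, -58, -92 mm, with an 87 mm gap between. Slotted post 107 mm tall at y 110 to 118; latch housing 98 mm tall, 44 mm wide at y -138 to -110
- gap (a point): middle of the gap in the row, on top of the carrier's plate, 6 mm above the bench: the fallen vial is to stand here, give or take 25 mm along the row. The bench is free for 130 mm in front of the carrier (on its -x side) and for 60 mm round the point x = 0.53, y = -0.31 m (world)
- hold_bar: grey hold-down bar over the row, 253 mm long, 20 mm wide, about 80 g. Origin: under its head; y along the bar to its tongue, x as the carrier's. The head's plug (z 0 to 24 mm) sits in the open-topped housing, held by the tab's hook; the strip (z 16 to 28) begins at y = 9. Tab pressed, raise the head 30 mm (the bar tips about its tongue), draw it 15 to 20 mm along -y, lift away
- bar_head (a point): middle of the grip of the bar's head, 37 mm above hold_bar's origin, 111 mm above the bench at the start. The grip is 16 mm long in y and reaches from the housing's top, 13 mm below this point, to 13 mm above it. Its fixed face is at x = +15 mm; the tab's pad at x = -19 mm, -13 when pressed. Pinch along x, centred at x = +1 mm, fingertips 3 mm above the housing
- bar_tongue (a point): tip of the bar's tongue, 238 mm from the head; at the start in the slot of the far post, 17 mm wide and 11 mm high, with 6 mm room above the 5 mm thick tongue. Laid down, the bar rests on its plug and tongue
- bar_tab (a joint): travel of the sprung snap tab on the bar's head: 0 is out (latched), 0.006 m fully in, along the bar's +x; the hook clears the housing from about 0.0045 m. The spring pushes back with 3.6 N at 0 and 7.2 N fully in
- fallen_vial: the fallen vial: closed glass cylinder with white cap, 30 mm across over its whole length, 76 mm long, 30 to 60 g. Lies along the row between the rails, axis 21 mm above the bench, 2 to 9 mm from its neighbours. Origin: centre of its foot; z along its axis to the cap (at the start along the carrier's +y). Laid on the bench it hardly rolls
- vial_a: one of the four vials that stand in the row; upright closed glass cylinder, either 30 mm across and 76 mm tall or 27 mm across and 73 mm tall, 30 to 60 g; origin: centre of its underside, z up to its cap; stands within 3 mm of the line x = 0 of carrier
- vial_b: one of the four vials that stand in the row; upright closed glass cylinder, either 30 mm across and 76 mm tall or 27 mm across and 73 mm tall, 30 to 60 g; origin: centre of its underside, z up to its cap; stands within 3 mm of the line x = 0 of carrier
- vial_c: one of the four vials that stand in the row; upright closed glass cylinder, either 30 mm across and 76 mm tall or 27 mm across and 73 mm tall, 30 to 60 g; origin: centre of its underside, z up to its cap; stands within 3 mm of the line x = 0 of carrier
- vial_d: one of the four vials that stand in the row; upright closed glass cylinder, either 30 mm across and 76 mm tall or 27 mm across and 73 mm tall, 30 to 60 g; origin: centre of its underside, z up to its cap; stands within 3 mm of the line x = 0 of carrier
- beaker: bystander: empty glass beaker, 64 mm across, 82 mm tall; origin under its centre
- petri_dish: bystander: glass dish with lid, 60 mm across, 16 mm high; origin under its centre
- dropper_bottle: bystander: small brown dropper bottle, 33 mm across, 102 mm tall; origin under its centre
Mind the look-alikes: they are no part of the job. What is shaped like the fallen_vial but pink is not meant. Leave any yellow look-alike of the vial_a alone.

How it is judged:
By the outcome, as a careful person would: the job done as asked, in the order asked, and still so for the second after the job is handed in, with the robot touching nothing.
It also fails if it takes over 64 s, if anything falls off the work surface, if the arm or the gripper's body presses on something with over 40 N, if the wrist force passes 120 N, or if a joint passes its speed limit or range.

## Robot

A 7-joint arm with a two-finger parallel gripper is mounted at the origin on a cart in front of the work surface, level with it; the furniture and walls round the work are solid. World frame = base frame: x ahead of the robot, y to its left, z up, the work surface at z = 0. Lengths are in mm, angles in rad, forces in N, time in s.
With the tool pointing down it reaches from about 400 to 900 mm from the base axis. Payload 5.6 kg.
Tool frame: the origin (TCP) lies at the very end of the fingers, on their centre line; the grasp point (between the pads) lies 19 mm behind it; z points along the fingers, y is the line along which they close (so a half turn about z gives the same grasp; the last joint's range is limited). The gripper opens to 92 mm and grips with 3 to 60 N. Pads are 20 mm wide; open, the fingers measure 128 mm over their backs; the gripper's body (75 mm by 189 mm) begins 69 mm behind the grasp point.
Start: joints at [1.166, 0.468, -0.012, 1.603, 0.006, 1.071, -0.056], TCP at [230.032, -607.944, 190.192] pointing down, gripper open.
Joint ranges: [-2.53, 2.53], [-0.31, 2.02], [-1.57, 1.55], [0.28, 2.44], [-1.29, 4.43], [0.15, 1.84], [-2.92, 2.92]. Speed limits (rad/s): [2.57, 2.57, 3.14, 3.14, 3.14, 3.14, 3.14].

## Interface

Orientations are given as a 3x3 rotation matrix whose columns are the frame's x, y, z axes.
In Python, from workcell import arm gives the robot as it stands.
- The arm moves only by the tool carry_out, never from a script. Its arguments are lists of equal length, an entry for each row: "hand": the closure, from -1 (fully open) to 1 (shut); "travel": the shift along the tool's x, y, z in units of 30 mm (1.0 is 30 mm), a list of three; "spin": the turn about the tool's z in units of 6 degrees (1.0 is 6 degrees). A call has 1 to 5 rows; each row shifts and turns the commanded pose from where the row before left it, along the tool's axes as they then stand; what a row does not reach is not made up. A row lasts 1/10 s, in which the tool goes at most 50 mm and 8.59 degrees, less where a joint would pass 70% of its speed; a pose out of reach is approached as far as the arm can. A call is refused whole if a number of a shift passes 1 or a number of a turn 1, either way. A call with a gripper value outside its range is refused whole. The fingers move at their own pace and stop on an object; "grip_force" is the grip in N (left out, the last holds). Time passes only in rows, so rows that do not move let the fingers close. It gives the time, the measured TCP pose, the force, the opening and the grip force at its end, in the units of the state.
- arm.observe(): the state, without advancing time (a new reading comes with each control period).
- arm.snapshot(name): name is "side" or "top" or "wrist"; returns the picture (384x512x3 uint8, red, green, blue); there is no depth.
- arm.camera_info(name): a dict with "camera_matrix" (3x3 intrinsics, pixels), "R" (3x3) and "t" (3): a world point X has camera coordinates R X + t; the wrist camera has in their place "T_tool_cam" (4x4, takes a point from camera to tool coordinates, whose origin is the TCP and whose axes are the flange's). Camera axes: x right, y down, z forward; pixel columns grow to the right and rows downward; lengths in mm; the calibration is good to about 2 mm. A picture is of the moment at which its call begins: read the wrist's pose just before it. camera_info takes no time and is no camera call.
- arm.job_done(): hands the job in; it is judged then, once.
Trained networks look in the newest picture that a camera, given by its name, has taken for a name from the list of things; names that differ only in an ending like _2 or _b are one class to them, and where a whole thing is asked for, a point or a joint stands for the part that bears it (a point fixed in the world has none). Each returns a list of dicts, best first, with "conf" (0 to 1); they miss things now and then, are a little off and sometimes report something else, mostly with a low value. They report only what shows in the picture. A call takes as long as a camera call. They do not tell look-alikes from the thing itself.
- arm.cut_out(thing, camera): "pixels" (384x512 bool, what is visible of it) and "extent" ([left, top, width, height] in pixels, round what is visible of it).
- arm.mark_of(thing, camera): "pixel" ([column, row] in pixels: a listed point, or the origin of a listed thing).
The state is a dict: "t": time; "q": joint angles; "qvel": joint speeds; "effort": joint torques, N m; "eef_pos": TCP position; "tcp_rot": TCP orientation; "wrist_force": force on the tool from outside, world axes, zero at the start; "moment": the same for the moment, N m; "finger_gap": finger opening in mm; "finger_force": force on a finger pad.
Only numpy, scipy, OpenCV 4.12 (cv2) and the standard library are available. Lean on these libraries where they do the work, as an engineer would, in place of code of your own. Each camera call takes 0.05 s, during which the arm holds its last target. There are 200 camera calls.

## Working session

There is one attempt and no reset: what is moved stays moved. The work goes in short steps, Python scripts to look and compute and a tool call to move; the robot and the scene stay as the last step left them, time stands still between calls to the robot, and variables do not carry over. Pictures are saved under pics/ and viewed, at most 10 in all, crops included, and the job is handed in when it is done.

Besides the shell and the picture viewer there is one more tool, called after ">>>" by a JSON object that holds its "api" and its "payload". carry_out: Moves the arm, as the interface text tells. Its arguments: {"type":"object","properties":{"hand":{"type":"array","items":{"type":"number"}},"travel":{"type":"array","items":{"type":"array","items":{"type":"number"}}},"spin":{"type":"array","items":{"type":"number"}},"grip_force":{"type":"number"}},"required":["hand","travel","spin"]}

```bash
mkdir -p pics; cat > h.py <<'E'
import numpy as np, cv2
from workcell import arm
def snap(n,f=None):
    s=arm.observe(); im=arm.snapshot(n)
    if f: cv2.imwrite('pics/'+f,im[:,:,::-1])
    return s,im
def P(n,s=None):
    c=arm.camera_info(n); K=np.array(c['camera_matrix'])
    if 'R' in c: return K,np.array(c['R']),np.array(c['t'])
    T=np.array(c['T_tool_cam']); W=np.eye(4); W[:3,:3]=s['tcp_rot']; W[:3,3]=s['eef_pos']
    M=np.linalg.inv(W@T); return K,M[:3,:3],M[:3,3]
def tri(obs):
    A=[];b=[]
    for (K,R,t),px in obs:
        d=R.T@np.linalg.inv(K)@[px[0],px[1],1]; d/=np.linalg.norm(d); c=-R.T@t
        Q=np.eye(3)-np.outer(d,d); A.append(Q); b.append(Q@c)
    A=np.vstack(A); b=np.hstack(b); x=np.linalg.lstsq(A,b,rcond=None)[0]
    return x, np.linalg.norm(A@x-b)
def onz(p,px,z):
    K,R,t=p; d=R.T@np.linalg.inv(K)@[px[0],px[1],1]; c=-R.T@t
    return c+d*(z-c[2])/d[2]
def proj(p,X):
    K,R,t=p; v=K@(R@np.array(X)+t); return v[:2]/v[2]
E
python3 - <<'E'
from h import *
np.set_printoptions(precision=1,suppress=True)
s=arm.observe(); print(s['eef_pos'],s['tcp_rot'],s['finger_gap'])
T=np.array(arm.camera_info('wrist')['T_tool_cam']); print(T)
things=['bar_head','bar_tongue','gap','carrier','hold_bar','fallen_vial','vial_a','beaker','petri_dish','dropper_bottle']
ims={}
for n in ['top','side']:
    s,im=snap(n,n+'0.png'); 
    ims[n]={}
    for th in things:
        ims[n][th]=arm.mark_of(th,n)
        print(n,th,[(np.round(o['pixel'],1).tolist(),round(o['conf'],2)) for o in ims[n][th][:6]])
for th in things:
    a,b=ims['top'][th],ims['side'][th]
    if a and b: print(th,*tri([(P('top'),a[0]['pixel']),(P('side'),b[0]['pixel'])]))
E
```

```text
[ 229.8 -607.3  189.2] [[ 0.9  0.4 -0. ]
 [ 0.4 -0.9  0. ]
 [-0.  -0.  -1. ]] 92.15782052126674
[[  -0.    -1.    -0.3   74.2]
 [   1.    -0.    -0.    -0.2]
 [   0.    -0.3    1.  -194.7]
 [   0.     0.     0.     1. ]]
top bar_head [([288.7, 189.0], 0.9)]
top bar_tongue [([187.2, 183.0], 0.65), ([203.0, 191.2], 0.42), ([272.9, 193.3], 0.37)]
top gap [([236.0, 189.2], 0.95)]
top carrier [([240.9, 191.8], 0.88)]
top hold_bar [([289.2, 192.9], 0.66)]
top fallen_vial [([247.8, 256.2], 0.83), ([251.3, 189.4], 0.64), ([217.3, 187.9], 0.42)]
top vial_a [([276.2, 193.6], 0.59), ([261.0, 190.6], 0.51), ([215.1, 155.6], 0.51), ([201.6, 190.0], 0.49), ([216.6, 186.8], 0.47)]
top beaker [([139.5, 189.1], 0.69)]
top petri_dish [([351.4, 152.2], 0.77), ([253.4, 191.1], 0.75)]
top dropper_bottle [([147.1, 145.3], 0.56)]
side bar_head [([272.6, 177.2], 0.72)]
side bar_tongue [([227.9, 217.7], 0.64)]
side gap [([250.9, 221.0], 0.71)]
side carrier [([246.9, 226.3], 0.8)]
side hold_bar [([272.2, 187.7], 0.62)]
side fallen_vial [([303.1, 233.4], 0.81), ([257.1, 213.0], 0.57)]
side vial_a [([213.2, 227.5], 0.78), ([235.7, 230.1], 0.76), ([265.4, 207.9], 0.53), ([261.3, 215.2], 0.48), ([234.1, 238.1], 0.44)]
side beaker [([198.8, 280.0], 0.71)]
side petri_dish [([268.1, 209.8], 0.62)]
side dropper_bottle []
bar_head [571.6 -60.6 112.4] 3.2171107015822242
bar_tongue [593.3 178.1 103. ] 2.4767027491492555
gap [585.3  64.5  18.4] 5.713915497757162
carrier [592.1  56.6 -12.2] 8.869833622313697
hold_bar [570.1 -64.2  71.2] 0.5500102319731208
fallen_vial [419.9  40.   14. ] 0.5316248700250673
vial_a [661.2   3.3 -80.3] 121.14357468362168
beaker [599.1 316.8  -7.2] 0.6085884502653451
petri_dish [ 703.8 -285.7 -196.2] 28.926681359757698
```

View pics/top0.png

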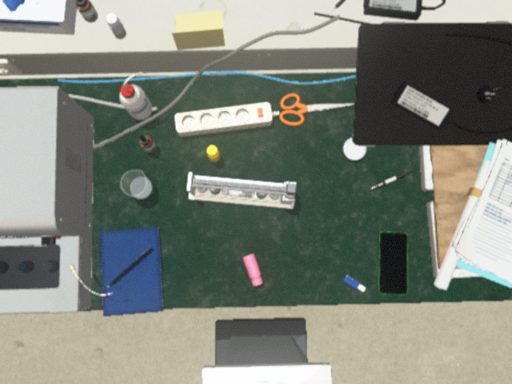

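View pics/side0.png

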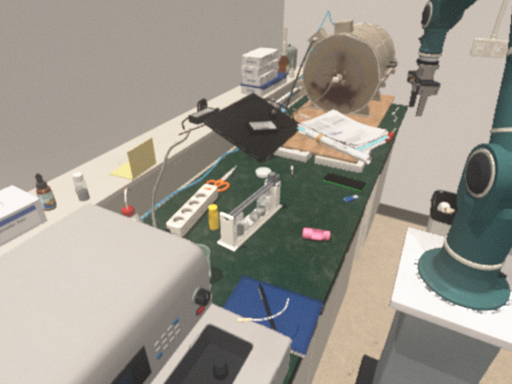

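The top view shows the carrier from the post at about (190,187) to the housing at (290,192), seen with the head on the right. The pink decoy is at (253,270) and the yellow one at (213,154). The side view agrees, so I'll go over the row with the wrist camera.

```bash
cat >> h.py <<'E'
from scipy.spatial.transform import Rotation as Ro
def plan(tp,Rt,cap=1.0,tot=1.5,hand=-1):
    """rows from measured pose to tp with target rotation Rt (tool-z spin only)"""
    s=arm.observe(); p=np.array(s['eef_pos']);R=np.array(s['tcp_rot'])
    A=R.T@Rt; ang=np.degrees(np.arctan2(A[1,0]-A[0,1],A[0,0]+A[1,1]))
    out=[];tp=np.array(tp,float)
    while len(out)<60:
        d=R.T@(tp-p)/30; sp=np.clip(ang/6,-1,1)
        if np.abs(d).max()<.03 and abs(sp)<.03: break
        k=min(1,cap/max(np.abs(d).max(),1e-9),tot/max(np.linalg.norm(d),1e-9)); v=np.round(d*k,2); sp=round(float(sp),2)
        out.append((v.tolist(),sp)); p=p+R@v*30; ang-=sp*6; R=R@Ro.from_euler('z',sp*6,degrees=True).as_matrix()
    for i in range(0,len(out),5): print([o[0] for o in out[i:i+5]],[o[1] for o in out[i:i+5]])
def tool(yaw_deg): # carrier yaw (x axis angle): tool y along carrier x, z down
    a=np.radians(yaw_deg); y=np.array([np.cos(a),np.sin(a),0]); z=np.array([0,0,-1.]); return np.c_[np.cross(y,z),y,z]
E
python3 - <<'E'
from h import *
print(np.round(arm.observe()['tcp_rot'],3))
plan([585,10,340],tool(-5.2))
E
```

```text
[[ 0.935  0.354 -0.   ]
 [ 0.354 -0.935 -0.   ]
 [-0.     0.    -1.   ]]
[[1.0, -0.82, -0.27], [1.0, -0.66, -0.25], [1.0, -0.52, -0.24], [1.0, -0.39, -0.23], [1.0, -0.28, -0.22]] [-1.0, -1.0, -1.0, -1.0, -1.0]
[[1.0, -0.17, -0.21], [1.0, -0.06, -0.21], [1.0, 0.05, -0.21], [1.0, 0.15, -0.21], [1.0, 0.26, -0.22]] [-1.0, -1.0, -1.0, -1.0, -1.0]
[[1.0, 0.38, -0.22], [1.0, 0.46, -0.23], [1.0, 0.46, -0.23], [1.0, 0.46, -0.23], [1.0, 0.46, -0.23]] [-0.68, 0.0, 0.0, 0.0, 0.0]
[[1.0, 0.46, -0.23], [1.0, 0.46, -0.23], [1.0, 0.46, -0.23], [1.0, 0.46, -0.24], [1.0, 0.46, -0.23]] [0.0, 0.0, 0.0, 0.0, 0.0]
[[1.0, 0.46, -0.24], [0.81, 0.37, -0.18]] [0.0, 0.0]
```

>>> {"api": "carry_out", "payload": {"hand": [-1, -1, -1, -1, -1], "travel": [[1, -0.8, -0.3], [1, -0.7, -0.3], [1, -0.5, -0.3], [1, -0.4, -0.3], [1, -0.3, -0.3]], "spin": [-1, -1, -1, -1, -1]}}

```text
t: 1.6
eef_pos: [315.7, -456.9, 235.7]
tcp_rot: [[0.629, 0.777, 0.0], [0.777, -0.629, -0.0], [-0.0, 0.0, -1.0]]
wrist_force: [0.3, 0.4, 0.3]
finger_gap: 92.5
finger_force: 0.0
```

>>> {"api": "carry_out", "payload": {"hand": [-1, -1, -1, -1, -1], "travel": [[1, -0.2, -0.3], [1, -0.1, -0.3], [1, 0, -0.3], [1, 0.2, -0.3], [1, 0.3, -0.3]], "spin": [-1, -1, -1, -1, -1]}}

```text
t: 2.1
eef_pos: [390.5, -324.4, 280.8]
tcp_rot: [[0.157, 0.988, 0.0], [0.988, -0.157, -0.001], [-0.001, 0.0, -1.0]]
wrist_force: [0.9, -1.1, -0.1]
finger_gap: 92.0
finger_force: 0.0
```

>>> {"api": "carry_out", "payload": {"hand": [-1, -1, -1, -1, -1], "travel": [[1, 0.4, -0.2], [1, 0.5, -0.2], [1, 0.5, -0.2], [1, 0.5, -0.2], [1, 0.5, -0.2]], "spin": [-0.7, 0, 0, 0, 0]}}

```text
t: 2.6
eef_pos: [477.7, -182.3, 310.7]
tcp_rot: [[0.089, 0.996, 0.0], [0.996, -0.089, -0.001], [-0.0, 0.0, -1.0]]
wrist_force: [1.4, -0.5, 1.2]
finger_gap: 91.5
finger_force: 0.0
```

>>> {"api": "carry_out", "payload": {"hand": [-1, -1, -1, -1, -1], "travel": [[1, 0.4, -0.2], [1, 0.4, -0.2], [1, 0.4, -0.2], [1, 0.4, -0.2], [0.5, 0.4, 0]], "spin": [0, 0, 0, 0, 0]}}

```text
t: 3.1
eef_pos: [549.8, -51.1, 335.4]
tcp_rot: [[0.085, 0.996, 0.002], [0.996, -0.085, 0.0], [0.001, 0.002, -1.0]]
wrist_force: [0.8, -0.2, 0.9]
finger_gap: 91.7
finger_force: 0.0
```

```bash
cat > look.py <<'E'
import sys; from h import *
np.set_printoptions(precision=1,suppress=True)
f=sys.argv[1]; things=sys.argv[2:]
s,im=snap('wrist',f); p=P('wrist',s)
import pickle; D={'p':p}
for th in things:
    r=arm.mark_of(th,'wrist'); D[th]=[(np.array(o['pixel']),o['conf']) for o in r]
    print(th,[(np.round(o['pixel'],1).tolist(),round(o['conf'],2)) for o in r[:6]])
pickle.dump(D,open('pics/'+f+'.pkl','wb'))
E
python3 look.py w1.png bar_head bar_tongue gap carrier hold_bar fallen_vial vial_a
```

```text
bar_head [([269.3, 174.1], 0.6)]
bar_tongue [([274.0, 1.8], 0.67)]
gap [([264.8, 95.3], 0.68)]
carrier [([267.3, 92.0], 0.84)]
hold_bar [([266.8, 168.3], 0.73), ([264.9, 143.8], 0.68), ([267.3, 95.2], 0.49)]
fallen_vial [([179.9, 113.1], 0.57), ([263.3, 111.1], 0.51)]
vial_a [([318.1, 54.5], 0.7), ([269.4, 32.2], 0.65), ([267.8, 145.8], 0.58), ([267.9, 126.9], 0.47), ([266.3, 56.4], 0.42)]
```

View pics/w1.png

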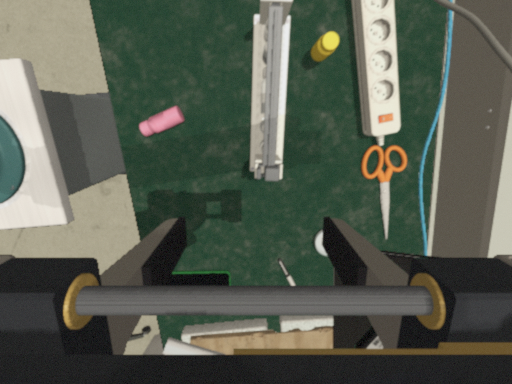

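The wrist view shows the carrier vertical in the image: the head is at (269,174) and the post at about (275,3). The pink and yellow decoys lie to the sides. A second, lower wrist view should fix the head.

>>> {"api": "carry_out", "payload": {"hand": [-1, -1, -1, -1, -1], "travel": [[-0.3, 0.2, 1], [-0.3, 0.2, 1], [-0.3, 0.2, 1], [-0.3, 0.2, 1], [0, 0, 0]], "spin": [0, 0, 0, 0, 0]}}

```text
t: 4.0
eef_pos: [566.7, -94.8, 210.1]
tcp_rot: [[0.092, 0.996, -0.008], [0.996, -0.092, 0.001], [-0.0, -0.008, -1.0]]
wrist_force: [-0.8, -0.3, 0.4]
finger_gap: 92.1
finger_force: 0.0
```

```bash
python3 look.py w2.png bar_head bar_tongue gap carrier hold_bar fallen_vial vial_a
cat > t.py <<'E'
import pickle,sys; from h import *
np.set_printoptions(precision=1,suppress=True)
D=[pickle.load(open(f'pics/{w}.png.pkl','rb')) for w in sys.argv[1:]]
tp={'bar_head':((288.7,189.0),(272.6,177.2)),'bar_tongue':((187.2,183.),(227.9,217.7)),'gap':((236,189.2),(250.9,221)),'carrier':((240.9,191.8),(246.9,226.3)),'hold_bar':((289.2,192.9),(272.2,187.7))}
for k in tp:
    w=[(d['p'],d[k][0][0]) for d in D if d.get(k)]
    o=[(P(n),q) for n,q in zip(['top','side'],tp[k])]
    if len(w)>1: print(k,'wrist',*tri(w))
    print(k,'all',*tri(w+o))
E
python3 t.py w1 w2
```

```text
bar_head [([256.1, 158.8], 0.79)]
bar_tongue []
gap [([260.0, 52.9], 0.81)]
carrier [([259.4, 52.5], 0.68)]
hold_bar [([255.6, 152.6], 0.84), ([260.0, 4.1], 0.53)]
fallen_vial [([139.4, 80.5], 0.89), ([256.0, 78.8], 0.7)]
vial_a [([256.0, 124.8], 0.58), ([258.8, 1.8], 0.57), ([258.5, 95.3], 0.38)]
bar_head wrist [572.  -60.7 134.7] 0.8274317183770257
bar_head all [572.3 -63.3 111.2] 4.967464808331246
bar_tongue all [595.6 175.5  99.6] 5.482333197110055
gap wrist [583.8  59.2   9.2] 5.573522224625432
gap all [585.   60.7  15. ] 9.95052635717687
carrier wrist [587.3  66.6 -23.1] 0.9808481659736057
carrier all [588.3  61.9  -6.1] 11.733223063060327
hold_bar wrist [571.1 -61.6  80.5] 0.2910594806039154
hold_bar all [570.6 -63.5  71.3] 1.7299717192348185
```

View pics/w2.png

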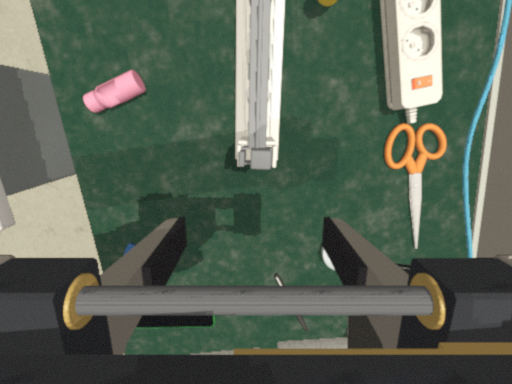

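The second view has the head's grip at about (256-262,158), with the bar running straight up the image. I'll refine its yaw and lateral position from the mask.

```bash
python3 - <<'E'
from h import *
np.set_printoptions(precision=2,suppress=True)
s,im=snap('wrist','w3.png'); p=P('wrist',s)
r=arm.cut_out('hold_bar','wrist'); m=r[0]['pixels']; print(r[0]['extent'],r[0]['conf'])
pts=[];W=[]
for y in range(5,130,5):
    c=np.flatnonzero(m[y])
    if len(c): 
        pts.append(onz(p,[(c[0]+c[-1])/2,y],102.)); W.append(np.linalg.norm(onz(p,[c[0]-.5,y],102.)-onz(p,[c[-1]+.5,y],102.)))
pts=np.array(pts); f=np.polyfit(pts[:,1],pts[:,0],1); print('yaw',np.degrees(np.arctan(f[0])),'x at y=-63',np.polyval(f,-63),'res',np.std(pts[:,0]-np.polyval(f,pts[:,1])),'w',np.median(W))
print(arm.observe()['eef_pos'])
# expected projections
a=np.radians(-5.5);Rz=np.array([[np.cos(a),-np.sin(a),0],[np.sin(a),np.cos(a),0],[0,0,1]])
c=cv2.resize(im[100:220,200:320],None,fx=5,fy=5,interpolation=cv2.INTER_CUBIC)[:,:,::-1].copy()
for x in(-19,15):
    for y in(-8,8):
        q=(proj(p,np.array([571.5,-63.3,74])+Rz@[x,y,50])-[200,100])*5
        cv2.circle(c,tuple(int(v) for v in q),3,(0,0,255),-1)
cv2.imwrite('pics/c3.png',c)
E
```

```text
[233.9, 0.0, 35.5, 171.2] 0.77
yaw 6.534887063817737 x at y=-63 571.2611074832851 res 0.505558398590269 w 20.079565411025012
[569.85 -92.15 215.02]
```

View pics/c3.png

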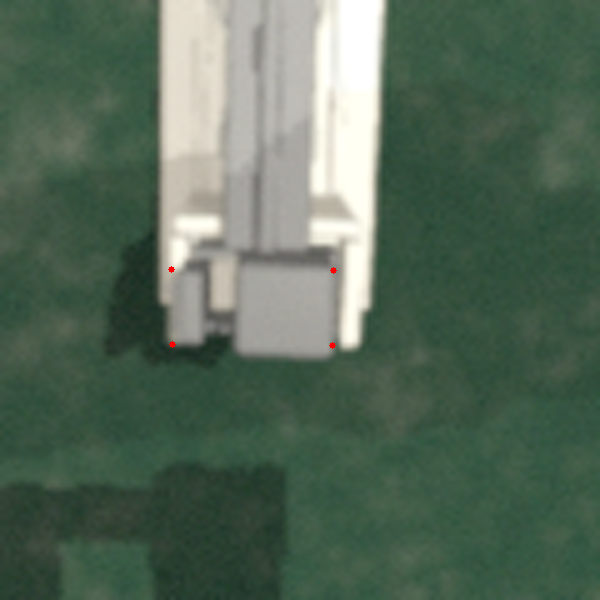

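The predicted grip corners match the picture to about 1 mm: origin near (571.5,-64), yaw about -6°. I'll approach from above the head.

>>> {"api": "carry_out", "payload": {"hand": [-1, -1, -1, -1, -1], "travel": [[0.5, 0, 0.6], [0.4, 0, 0.6], [0, 0, 0.6], [0, 0, 0.4], [0, 0, 0]], "spin": [0.1, 0, 0, 0, 0]}}

```text
t: 5.0
eef_pos: [571.0, -65.7, 146.7]
tcp_rot: [[0.099, 0.995, -0.003], [0.995, -0.099, 0.0], [-0.0, -0.003, -1.0]]
wrist_force: [-1.5, 0.5, -0.8]
finger_gap: 91.9
finger_force: 0.0
```

```bash
cat >> h.py <<'E'
def mean_pose(n=6):
    L=[]
    for _ in range(n):
        arm.snapshot('wrist'); s=arm.observe(); L.append(np.r_[s['eef_pos'],np.degrees(np.arctan2(s['tcp_rot'][1][1],s['tcp_rot'][0][1]))])
    L=np.array(L); print('pose',np.round(L.mean(0),1),'sd',np.round(L.std(0),1)); return L.mean(0),s
def togo(tgt,n=6):
    m,s=mean_pose(n); print('togo units',np.round(np.array(s['tcp_rot']).T@(np.array(tgt)-m[:3])/30,2)); return m
E
python3 - <<'E'
from h import *
togo([572.5,-64.1,101])
E
```

```text
pose [572.5 -65.7 148.8  -5.7] sd [0.4 0.  0.5 0. ]
togo units [ 0.05 -0.01  1.59]
```

>>> {"api": "carry_out", "payload": {"hand": [-1, -1, -1, -1, -1], "travel": [[0.05, 0, 0.5], [0, 0, 0.5], [0, 0, 0.4], [0, 0, 0.2], [0, 0, 0]], "spin": [0, 0, 0, 0, 0]}}

```text
t: 5.8
eef_pos: [571.2, -63.8, 98.6]
tcp_rot: [[0.099, 0.995, -0.003], [0.995, -0.099, 0.0], [0.0, -0.003, -1.0]]
wrist_force: [-0.2, 0.2, 0.0]
finger_gap: 91.6
finger_force: 0.0
```

>>> {"api": "carry_out", "payload": {"hand": [1, 1, 1, 1, 1], "travel": [[0, 0, 0], [0, 0, 0], [0, 0, 0], [0, 0, 0], [0, 0, 0]], "spin": [0, 0, 0, 0, 0], "grip_force": 20}}

```text
t: 6.3
eef_pos: [572.4, -64.0, 100.5]
tcp_rot: [[0.099, 0.995, 0.0], [0.995, -0.099, -0.0], [-0.0, 0.001, -1.0]]
wrist_force: [0.1, -0.1, -0.1]
finger_gap: 53.8
finger_force: 0.0
```

>>> {"api": "carry_out", "payload": {"hand": [1, 1, 1, 1, 1], "travel": [[0, 0, 0], [0, 0, 0], [0, 0, 0], [0, 0, 0], [0, 0, 0]], "spin": [0, 0, 0, 0, 0]}}

```text
t: 6.8
eef_pos: [572.2, -64.0, 100.1]
tcp_rot: [[0.099, 0.995, -0.0], [0.995, -0.099, -0.0], [-0.0, -0.0, -1.0]]
wrist_force: [0.2, -0.4, -0.0]
finger_gap: 14.1
finger_force: 0.0
```

Gap 14 mm with no force is unexpected, so I'll look.

```bash
python3 - <<'E'
from h import *
s,im=snap('wrist'); a=im[130:384,150:370]
cv2.imwrite('pics/g1.png',cv2.resize(a,None,fx=2,fy=2,interpolation=cv2.INTER_CUBIC)[:,:,::-1])
s=arm.observe();print(s['finger_gap'],s['finger_force'],s['wrist_force'])
E
```

```text
10.088086143520577 0.0 [ 0.02144894 -0.286984    0.22625295]
```

View pics/g1.png

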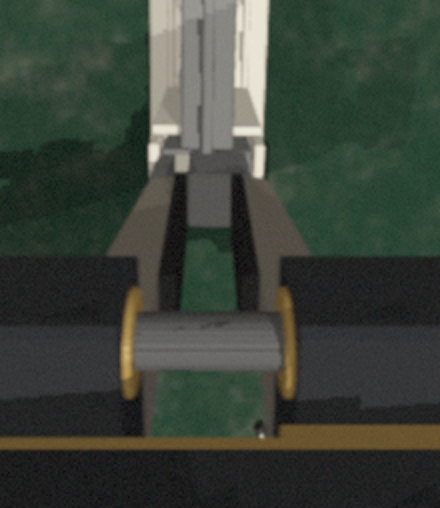

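```bash
python3 - <<'E'
from h import *
np.set_printoptions(precision=1,suppress=True)
s,im=snap('wrist'); p=P('wrist',s); print(s['finger_gap'],s['finger_force'],s['eef_pos'])
R=np.array(s['tcp_rot']);e=np.array(s['eef_pos'])
f=lambda X:(proj(p,X)-[150,130])*2
for o in ([0,0,0],[0,0,-19],[0,14,0],[0,-14,0],[10,0,0],[-10,0,0]): print('tool',o,f(e+R@np.array(o,float)))
a=np.radians(-6);Rz=np.array([[np.cos(a),-np.sin(a),0],[np.sin(a),np.cos(a),0],[0,0,1]])
for o in ([-13,-8,50],[15,-8,50],[-13,8,50],[15,8,50],[15,-8,24]): print('head',o,f(np.array([571.5,-64,74])+Rz@np.array(o,float)))
cv2.imwrite('pics/g2.png',cv2.resize(im[180:300,190:340],None,fx=4,fy=4,interpolation=cv2.INTER_CUBIC)[:,:,::-1])
for th in ['bar_head','hold_bar']: print([(np.array(o['pixel']),o['conf']) for o in arm.mark_of(th,'wrist')])
s=arm.observe(); print(s['finger_gap'],s['finger_force'])
E
```

```text
10.088086143520577 0.0 [572.2 -64.  100.2]
tool [0, 0, 0] [207.4 176.3]
tool [0, 0, -19] [207.4 196. ]
tool [0, 14, 0] [244.3 176.3]
tool [0, -14, 0] [170.5 176.3]
tool [10, 0, 0] [207.4 151.3]
tool [-10, 0, 0] [207.4 200.7]
head [-13, -8, 50] [167.1 223.4]
head [15, -8, 50] [249.1 223.8]
head [-13, 8, 50] [166.4 179.5]
head [15, 8, 50] [250.3 179.9]
head [15, -8, 24] [244.2 194.1]
[(array([256.3, 225.2]), 0.76)]
[(array([252.5, 206.7]), 0.77)]
0.5384776374309217 0.0
```

View pics/g2.png

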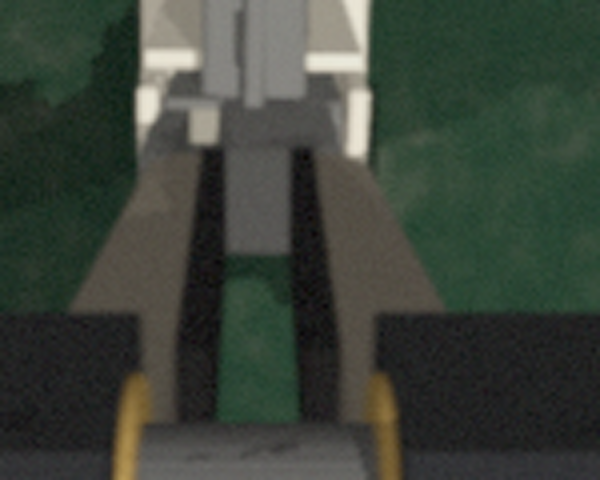

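```bash
python3 - <<'E'
from h import *
np.set_printoptions(precision=1,suppress=True)
s,im=snap('side'); p=P('side')
e=np.array(s['eef_pos']); o=np.array([200,120]); k=6
c=cv2.resize(im[120:220,200:330],None,fx=k,fy=k,interpolation=cv2.INTER_CUBIC)[:,:,::-1].copy()
for X,col in ((e,(0,0,255)),(e+[0,0,19],(0,255,255)),((571.5,-64,124),(255,0,0)),((571.5,-64,98),(255,0,255)),((571.5+.1045*238,-64+236.7,111-13),(0,255,0))):
    cv2.circle(c,tuple(int(v) for v in (proj(p,X)-o)*k),4,col,-1)
cv2.imwrite('pics/s2.png',c); print(s['finger_gap'],s['finger_force'],s['q'])
E
```

```text
0.5384776374309217 0.0 [ 0.4  0.5 -0.5  1.8  0.3  0.9 -0.3]
```

View pics/s2.png

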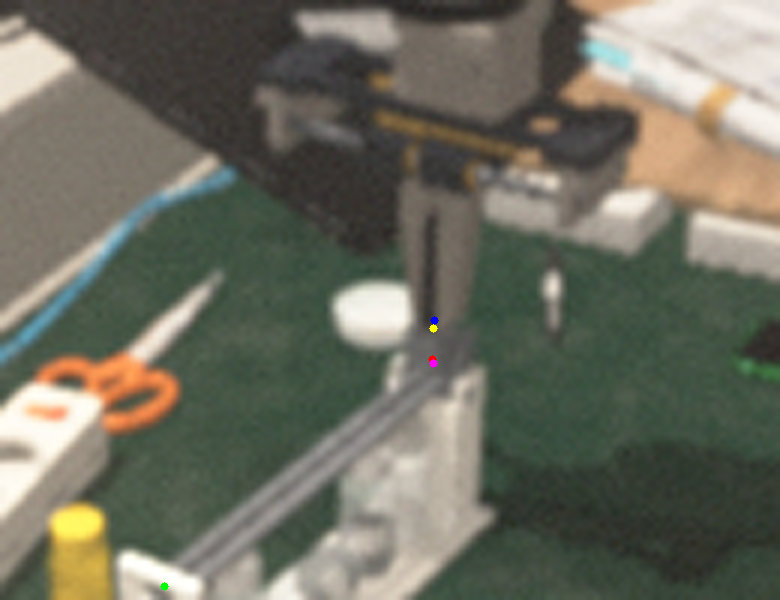

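The side view shows the finger ends at the top of the grip (z about 124), not at the reported TCP (100). The fingers seem to end about 24 mm short of the reported TCP. I'll check that numerically from the open-finger frames.

```bash
python3 - <<'E'
from h import *
np.set_printoptions(precision=1,suppress=True,linewidth=150)
a,b,c=[cv2.imread(f'pics/{w}.png').astype(int) for w in('w1','w2','w3')]
d=np.abs(a-b).sum(2)
m=(d<30)&(a.sum(2)<260)
for r in range(208,250,3):
    L=np.flatnonzero(m[r,150:254])+150;Rr=np.flatnonzero(m[r,254:360])+254
    # runs near expected
    run=lambda v:[(int(g[0]),int(g[-1])) for g in np.split(v,np.flatnonzero(np.diff(v)>1)+1) if len(g)>4]
    print(r,run(L),run(Rr))
T=np.array(arm.camera_info('wrist')['T_tool_cam']);K=np.array(arm.camera_info('wrist')['camera_matrix']);M=np.linalg.inv(T); p=(K,M[:3,:3],M[:3,3])
print(K,M)
for z in (0,-10,-20,-25,-30,-40,-60): print(z,[proj(p,[x,y,z]) for x in (-10,0,10) for y in(-46,46)])
E
```

```text
208 [(150, 156), (192, 197), (206, 221), (238, 246)] [(254, 260), (319, 324), (347, 351), (353, 359)]
211 [(154, 163), (205, 214), (241, 253)] [(254, 261), (317, 325), (348, 359)]
214 [(155, 163), (168, 175), (193, 201), (234, 247)] [(254, 260), (345, 349), (355, 359)]
217 [(159, 163), (167, 172), (179, 185), (192, 206)] [(254, 259), (301, 306), (323, 327), (354, 359)]
220 [(157, 161), (182, 186), (188, 200), (210, 215)] [(255, 260), (348, 354)]
223 [(185, 198), (247, 253)] [(254, 260), (273, 280), (297, 301), (314, 323), (349, 359)]
226 [(181, 193), (209, 233), (247, 253)] [(319, 324)]
229 [(196, 200), (219, 223), (225, 234), (248, 252)] [(296, 302)]
232 [(193, 203), (208, 214), (247, 253)] [(254, 258), (301, 309)]
235 [(196, 206), (247, 253)] []
238 [(197, 201), (203, 211)] [(284, 290)]
241 [(161, 165), (183, 187), (195, 206), (244, 249)] [(278, 286), (326, 330)]
244 [(174, 178), (187, 196)] [(268, 275), (277, 288), (341, 345)]
247 [(179, 189), (193, 197), (215, 230)] [(270, 274), (280, 287)]
[[273.    0.  254. ]
 [  0.  273.  191.1]
 [  0.    0.    1. ]] [[ -0.    1.   -0.   -0.2]
[... 381 characters left out ...]
7.8, 241.9]), array([319.6, 241.8]), array([186.9, 228.6]), array([320.5, 228.5]), array([185.9, 214.9]), array([321.4, 214.8])]
-25 [array([186.1, 245.2]), array([321.3, 245. ]), array([185.1, 231.5]), array([322.2, 231.4]), array([184.1, 217.5]), array([323.2, 217.4])]
-30 [array([184.3, 248.6]), array([323.1, 248.4]), array([183.3, 234.7]), array([324.1, 234.5]), array([182.2, 220.3]), array([325.1, 220.2])]
-40 [array([180.4, 256. ]), array([327. , 255.9]), array([179.3, 241.4]), array([328.1, 241.3]), array([178.1, 226.3]), array([329.3, 226.2])]
-60 [array([171.1, 273.7]), array([336.3, 273.5]), array([169.6, 257.5]), array([337.7, 257.3]), array([168.1, 240.7]), array([339.2, 240.6])]
```

The open-finger tips match an offset of 25 mm behind the reported TCP, so I'll use that. Open, go down 22.5 mm and pinch.

>>> {"api": "carry_out", "payload": {"hand": [-0.5, -0.5, -0.5, -0.5, -0.5], "travel": [[0, 0, 0], [0, 0, 0], [0, 0, 0], [0, 0, 0], [0, 0, 0]], "spin": [0, 0, 0, 0, 0]}}

```text
t: 7.55
eef_pos: [572.2, -64.0, 100.2]
tcp_rot: [[0.099, 0.995, -0.0], [0.995, -0.099, -0.0], [-0.0, -0.0, -1.0]]
wrist_force: [-0.7, -0.6, 0.6]
finger_gap: 38.4
finger_force: 0.0
```

>>> {"api": "carry_out", "payload": {"hand": [-0.5, -0.5, -0.5, -0.5, -0.5], "travel": [[0, 0, 0], [0, 0, 0], [0, 0, 0], [0, 0, 0], [0, 0, 0.2]], "spin": [0, 0, 0, 0, 0]}}

```text
t: 8.05
eef_pos: [572.9, -64.0, 94.6]
tcp_rot: [[0.099, 0.995, 0.002], [0.995, -0.099, -0.0], [-0.0, 0.002, -1.0]]
wrist_force: [-0.4, -0.4, -0.1]
finger_gap: 69.4
finger_force: 0.0
```

>>> {"api": "carry_out", "payload": {"hand": [-0.5, -0.5, -0.5, -0.5, -0.5], "travel": [[0, 0, 0.2], [0, 0, 0.2], [0, 0, 0.15], [0, 0, 0], [0, 0, 0]], "spin": [0, 0, 0, 0, 0]}}

```text
t: 8.55
eef_pos: [572.1, -63.9, 77.5]
tcp_rot: [[0.099, 0.995, -0.0], [0.995, -0.099, 0.0], [0.0, -0.0, -1.0]]
wrist_force: [-0.0, 0.3, -0.2]
finger_gap: 68.6
finger_force: 0.0
```

>>> {"api": "carry_out", "payload": {"hand": [1, 1, 1, 1, 1], "travel": [[0, 0, 0], [0, 0, 0], [0, 0, 0], [0, 0, 0], [0, 0, 0]], "spin": [0, 0, 0, 0, 0], "grip_force": 20}}

```text
t: 9.05
eef_pos: [571.4, -64.0, 77.7]
tcp_rot: [[0.099, 0.995, -0.002], [0.995, -0.099, -0.0], [-0.0, -0.002, -1.0]]
wrist_force: [0.9, -0.1, 1.7]
finger_gap: 31.3
finger_force: 5.7
```

>>> {"api": "carry_out", "payload": {"hand": [1, 1, 1], "travel": [[0, 0, 0], [0, 0, 0], [0, 0, 0]], "spin": [0, 0, 0]}}

```text
t: 9.35
eef_pos: [572.3, -63.9, 77.8]
tcp_rot: [[0.099, 0.995, 0.0], [0.995, -0.099, -0.0], [-0.0, 0.0, -1.0]]
wrist_force: [-1.3, -0.3, 3.1]
finger_gap: 27.5
finger_force: 20.0
```

Pinched: gap 27.5 mm at 20 N. Raise the head 30 mm.

>>> {"api": "carry_out", "payload": {"hand": [1, 1, 1, 1, 1], "travel": [[0, 0, -0.2], [0, 0, -0.2], [0, 0, -0.2], [0.05, 0, -0.2], [0.05, 0, -0.2]], "spin": [0, 0, 0, 0, 0]}}

```text
t: 9.85
eef_pos: [572.6, -61.3, 108.3]
tcp_rot: [[0.099, 0.995, 0.0], [0.995, -0.099, -0.001], [-0.001, 0.0, -1.0]]
wrist_force: [0.5, 0.2, -1.5]
finger_gap: 27.4
finger_force: 20.0
```

```bash
python3 look.py w4.png bar_head hold_bar bar_tongue; python3 - <<'E'
from h import *
s=arm.observe(); print(s['finger_gap'],s['finger_force'],s['wrist_force'],s['moment'],s['eef_pos'])
p=P('wrist',s)
for z in (111,141): print(proj(p,[572,-64,z]))
E
```

```text
bar_head [([254.2, 235.4], 0.86)]
hold_bar [([252.3, 220.1], 0.94)]
bar_tongue []
27.381016050742975 19.996198117733 [ 0.36318815  0.61540234 -0.53731536] [-0.20753287 -0.20289606 -0.04074696] [572.61865082 -60.93583341 107.86267032]
[253.29531775 223.53072893]
[253.22828772 241.06508878]
```

>>> {"api": "carry_out", "payload": {"hand": [1, 1, 1, 1, 1], "travel": [[-0.15, 0, 0], [-0.15, 0, 0], [-0.15, 0, 0], [-0.15, 0, 0], [-0.05, 0, 0]], "spin": [0, 0, 0, 0, 0]}}

```text
t: 10.55
eef_pos: [570.3, -81.4, 107.5]
tcp_rot: [[0.1, 0.995, -0.0], [0.995, -0.1, -0.0], [-0.0, -0.0, -1.0]]
wrist_force: [-0.2, 0.1, -0.9]
finger_gap: 27.2
finger_force: 20.0
```

>>> {"api": "carry_out", "payload": {"hand": [1, 1, 1, 1, 1], "travel": [[0, 0, -0.2], [0, 0, -0.4], [0, 0, -0.6], [0, 0, -0.6], [0, 0, -0.6]], "spin": [0, 0, 0, 0, 0]}}

```text
t: 11.05
eef_pos: [570.9, -79.9, 181.5]
tcp_rot: [[0.098, 0.995, 0.001], [0.995, -0.098, -0.0], [0.0, 0.001, -1.0]]
wrist_force: [-0.2, 0.0, -1.1]
finger_gap: 27.0
finger_force: 20.0
```

```bash
python3 look.py w5.png bar_head hold_bar bar_tongue fallen_vial vial_a; python3 - <<'E'
from h import *
s=arm.observe(); print(s['finger_gap'],s['finger_force'],s['wrist_force'],s['moment'],s['eef_pos'])
snap('side'); snap('top')
for c in('side','top'):
  for th in('bar_head','bar_tongue','hold_bar','gap'): print(c,th,[(np.round(o['pixel'],1),round(o['conf'],2)) for o in arm.mark_of(th,c)])
E
```

```text
bar_head [([250.8, 239.1], 0.57)]
hold_bar [([252.4, 220.5], 0.74), ([259.1, 60.4], 0.73)]
bar_tongue []
fallen_vial [([123.3, 92.2], 0.73)]
vial_a []
27.339784689640894 19.99597728252411 [-0.00907653 -0.20810815 -0.55602246] [-0.10851946 -0.03089259 -0.00267315] [569.95985458 -80.27780059 178.9540284 ]
side bar_head [(array([267.3, 211.8]), 0.71), (array([277.5, 145.3]), 0.68)]
side bar_tongue [(array([230.3, 191.5]), 0.94)]
side hold_bar [(array([278.4, 156.9]), 0.59)]
side gap [(array([254.8, 224.1]), 0.75)]
top bar_head [(array([301.5, 184.9]), 0.69)]
top bar_tongue [(array([196.2, 181.3]), 0.84)]
top hold_bar [(array([302.6, 189.2]), 0.77), (array([149.8, 145.4]), 0.23)]
top gap [(array([237.7, 188.8]), 0.96)]
```

The bar is off and held. I'll lay it 90 mm to the -x side, parallel to the carrier.

>>> {"api": "carry_out", "payload": {"hand": [1, 1, 1, 1, 1], "travel": [[0, -0.5, 0], [0, -0.7, 0], [0, -0.7, 0], [0, -0.7, 0], [0, -0.4, 0]], "spin": [0, 0, 0, 0, 0]}}

```text
t: 12.35
eef_pos: [479.6, -71.3, 179.6]
tcp_rot: [[0.099, 0.995, -0.001], [0.995, -0.099, -0.0], [-0.001, -0.001, -1.0]]
wrist_force: [-0.2, 0.2, -0.4]
finger_gap: 27.1
finger_force: 20.0
```

>>> {"api": "carry_out", "payload": {"hand": [1, 1, 1, 1, 1], "travel": [[0, 0, 0.5], [0, 0, 1], [0, 0, 1], [0, 0, 1], [0, 0, 0.8]], "spin": [0, 0, 0, 0, 0]}}

```text
t: 12.85
eef_pos: [481.0, -71.5, 49.3]
tcp_rot: [[0.099, 0.995, -0.0], [0.995, -0.099, 0.0], [0.0, -0.0, -1.0]]
wrist_force: [-0.0, 0.2, -0.9]
finger_gap: 27.5
finger_force: 20.0
```

>>> {"api": "carry_out", "payload": {"hand": [1, 1, 1, 1, 1], "travel": [[0, 0, 0.5], [0, 0, 0.3], [0, 0, 0.2], [0, 0, 0.1], [0, 0, 0]], "spin": [0, 0, 0, 0, 0]}}

```text
t: 13.35
eef_pos: [481.4, -71.5, 17.9]
tcp_rot: [[0.099, 0.995, 0.001], [0.995, -0.099, -0.0], [-0.0, 0.001, -1.0]]
wrist_force: [0.8, -0.4, 0.0]
finger_gap: 27.3
finger_force: 20.0
```

>>> {"api": "carry_out", "payload": {"hand": [1, 1, 1, 1, 1], "travel": [[0, 0, 0.1], [0, 0, 0.1], [0, 0, 0.1], [0, 0, 0.05], [0, 0, 0]], "spin": [0, 0, 0, 0, 0]}}

```text
t: 13.85
eef_pos: [481.1, -71.6, 7.1]
tcp_rot: [[0.099, 0.995, 0.0], [0.995, -0.099, -0.0], [-0.0, 0.0, -1.0]]
wrist_force: [0.8, -1.6, 0.9]
finger_gap: 27.2
finger_force: 20.0
```

>>> {"api": "carry_out", "payload": {"hand": [1, 1, 1], "travel": [[0, 0, 0.05], [0, 0, 0.05], [0, 0, 0]], "spin": [0, 0, 0]}}

```text
t: 14.15
eef_pos: [481.3, -71.6, 4.4]
tcp_rot: [[0.099, 0.995, 0.0], [0.995, -0.099, -0.0], [-0.0, 0.0, -1.0]]
wrist_force: [-0.0, -1.0, 1.7]
finger_gap: 27.0
finger_force: 20.0
```

>>> {"api": "carry_out", "payload": {"hand": [-0.1, -0.1, -0.1, -0.1, -0.1], "travel": [[0, 0, 0.03], [0, 0, 0], [0, 0, 0], [0, 0, 0], [0, 0, 0]], "spin": [0, 0, 0, 0, 0]}}

```text
t: 14.65
eef_pos: [481.1, -71.4, 3.2]
tcp_rot: [[0.099, 0.995, 0.0], [0.995, -0.099, 0.0], [0.0, 0.0, -1.0]]
wrist_force: [0.1, 0.1, -0.2]
finger_gap: 50.4
finger_force: 0.0
```

>>> {"api": "carry_out", "payload": {"hand": [-0.1, -0.1, -0.1, -0.1, -0.1], "travel": [[0, 0, -0.3], [0, 0, -0.6], [0, 0, -1], [0, 0, -1], [0, 0, -1]], "spin": [0, 0, 0, 0, 0]}}

```text
t: 15.15
eef_pos: [480.9, -71.3, 122.0]
tcp_rot: [[0.099, 0.995, 0.0], [0.995, -0.099, 0.0], [0.0, 0.0, -1.0]]
wrist_force: [0.8, 0.6, 0.5]
finger_gap: 50.4
finger_force: 0.0
```

>>> {"api": "carry_out", "payload": {"hand": [-0.1, -0.1, -1, -1, -1], "travel": [[0, 0.6, -1], [0, 0.6, -1], [0, 0.7, -0.8], [0, 0.7, 0], [0, 0.4, 0]], "spin": [0, 0, 0, 0, 0]}}

```text
t: 15.65
eef_pos: [572.1, -80.6, 205.6]
tcp_rot: [[0.099, 0.995, 0.002], [0.995, -0.099, -0.0], [-0.0, 0.002, -1.0]]
wrist_force: [-0.8, 0.6, -0.3]
finger_gap: 72.5
finger_force: 0.0
```

```bash
python3 look.py w6.png bar_head hold_bar bar_tongue fallen_vial vial_a gap carrier; python3 - <<'E'
from h import *
mean_pose(2)
snap('top','top6.png')
for th in('bar_head','bar_tongue','hold_bar','gap','fallen_vial','vial_a'): print(th,[(np.round(o['pixel'],1),round(o['conf'],2)) for o in arm.mark_of(th,'top')])
E
```

```text
bar_head [([186.4, 172.8], 0.9)]
hold_bar []
bar_tongue []
fallen_vial [([251.6, 90.0], 0.91), ([133.2, 91.8], 0.57)]
vial_a [([251.3, 139.5], 0.83), ([252.7, 12.3], 0.75), ([251.6, 107.2], 0.66), ([320.7, 5.9], 0.65)]
gap [([254.2, 64.2], 0.72), ([252.1, 9.9], 0.42)]
carrier [([252.5, 59.3], 0.62)]
pose [570.  -80.3 204.2  -5.7] sd [0.1 0.  0.  0. ]
bar_head [(array([291.4, 227.9]), 0.77)]
bar_tongue [(array([198.9, 227.1]), 0.61)]
hold_bar [(array([293.2, 231.9]), 0.85)]
gap [(array([233.8, 189. ]), 0.81)]
fallen_vial [(array([253.9, 188.8]), 0.9), (array([245.4, 256.8]), 0.73)]
vial_a [(array([202.2, 190.3]), 0.71), (array([261.2, 191.3]), 0.52), (array([277. , 193.2]), 0.51), (array([213.4, 157.6]), 0.48), (array([221. , 185.6]), 0.47)]
```

>>> {"api": "carry_out", "payload": {"hand": [-1, -1, -1, -1, -1], "travel": [[0.7, 0, 0], [0.9, 0, 0], [0.9, 0, 0], [0.7, 0, 0], [0, 0, 0]], "spin": [0, 0, 0, 0, 0]}}

```text
t: 17.0
eef_pos: [580.0, 19.0, 204.5]
tcp_rot: [[0.093, 0.996, 0.0], [0.996, -0.093, 0.002], [0.002, 0.0, -1.0]]
wrist_force: [-0.1, 0.3, -0.6]
finger_gap: 91.8
finger_force: 0.0
```

```bash
python3 look.py w7.png fallen_vial vial_a gap carrier; python3 - <<'E'
from h import *
np.set_printoptions(precision=1,suppress=True)
s,im=snap('wrist'); p=P('wrist',s); print(s['eef_pos'])
C=np.array([584.5,59.3]);a=np.radians(-5.9);x=np.array([np.cos(a),np.sin(a)]);y=np.array([-np.sin(a),np.cos(a)])
loc=lambda X:np.array([(X[:2]-C)@x,(X[:2]-C)@y])
for th,z in(('fallen_vial',21),('vial_a',80)):
  for o in arm.cut_out(th,'wrist')[:6]:
    m=o['pixels'].astype(np.uint8); c=max(cv2.findContours(m,0,2)[0],key=cv2.contourArea)
    r=cv2.boundingRect(c); pts=np.array([loc(onz(p,q,z)) for q in c[:,0]]); 
    print(th,round(o['conf'],2),'px',r,'carrier-frame at z',z,'min',pts.min(0),'max',pts.max(0))
for o in arm.mark_of('vial_a','wrist'): print('va',loc(onz(p,o['pixel'],6)),round(o['conf'],2))
for o in arm.mark_of('fallen_vial','wrist'): print('fv',loc(onz(p,o['pixel'],21)),round(o['conf'],2))
for o in arm.mark_of('gap','wrist'): print('gap',onz(p,o['pixel'],6),loc(onz(p,o['pixel'],6)),round(o['conf'],2))
for th in('carrier',):
  for o in arm.mark_of(th,'wrist'): print(th,onz(p,o['pixel'],0),round(o['conf'],2))
cv2.imwrite('pics/w7c.png',cv2.resize(im[20:220,150:360],None,fx=2.8,fy=2.8,interpolation=cv2.INTER_CUBIC)[:,:,::-1])
E
```

```text
fallen_vial [([255.0, 163.4], 0.97), ([143.7, 167.5], 0.9), ([194.5, 230.7], 0.43), ([256.7, 139.9], 0.39)]
vial_a [([255.2, 68.4], 0.79), ([318.1, 90.9], 0.64), ([253.8, 180.2], 0.58), ([250.6, 203.2], 0.55)]
gap [([256.2, 140.0], 0.68), ([252.2, 203.4], 0.32)]
carrier [([252.8, 139.9], 0.7), ([195.1, 241.5], 0.47)]
[580.1  13.3 204.1]
fallen_vial 0.8 px (89, 156, 58, 36) carrier-frame at z 21 min [-234.1  -74.9] max [-150.6  -24.6]
fallen_vial 0.61 px (243, 106, 23, 60) carrier-frame at z 21 min [-14.7 -37.1] max [15.4 41.7]
vial_a 0.95 px (242, 167, 23, 33) carrier-frame at z 80 min [-13.9 -68.8] max [ 12.7 -29.3]
vial_a 0.83 px (308, 63, 38, 32) carrier-frame at z 80 min [59.2 52.3] max [99.2 83.8]
vial_a 0.71 px (243, 198, 20, 26) carrier-frame at z 80 min [ -13.  -100.1] max [ 10.4 -67.5]
vial_a 0.62 px (242, 73, 26, 30) carrier-frame at z 80 min [-12.7  43.9] max [14.8 73.7]
vial_a 0.61 px (243, 42, 24, 33) carrier-frame at z 80 min [-11.3  72.7] max [ 13.4 104. ]
va [ -3.  -93.3] 0.75
va [86. 71.] 0.73
va [ 1.4 97.8] 0.64
va [ 2.4 60.4] 0.63
va [  0.6 -56.1] 0.62
fv [-156.8  -31.8] 0.63
fv [  0.  -30.2] 0.62
gap [587.   58.8   6. ] [ 2.5 -0.2] 0.58
gap [575.5 -33.8   6. ] [  0.6 -93.5] 0.4
carrier [585.3  64.5   0. ] 0.97
```

View pics/w7c.png

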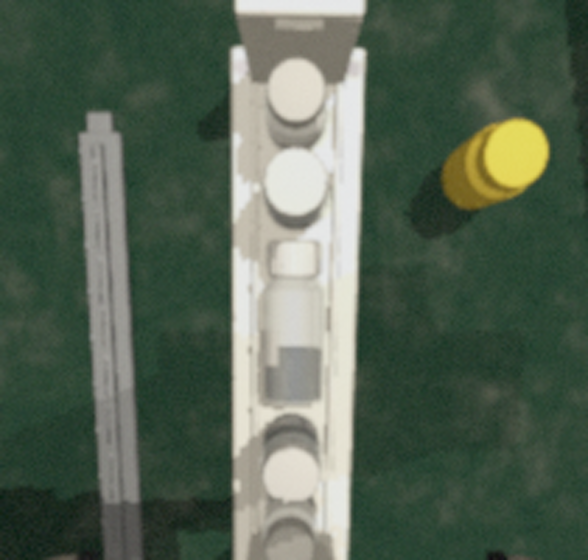

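The view shows the bar laid well clear on the left. The fallen vial lies in the row with its cap up-image (y' -37 to +41) and all four neighbours standing. I'll grip it near the cap, at y' = 26.

```bash
python3 - <<'E'
from h import *
togo([587.2,85.2,80],3)
E
```

```text
pose [580.1  15.  204.3  -5.7] sd [0.  0.1 0.  0. ]
togo units [2.35 0.01 4.14]
```

>>> {"api": "carry_out", "payload": {"hand": [-0.4, -0.4, -0.4, -0.4, -0.4], "travel": [[0.8, 0, 0], [0.8, 0, 0], [0.75, 0, 0.5], [0, 0, 1], [0, 0, 1]], "spin": [0, 0, 0, 0, 0]}}

```text
t: 18.25
eef_pos: [587.5, 86.6, 129.0]
tcp_rot: [[0.097, 0.995, 0.002], [0.995, -0.097, 0.0], [0.001, 0.002, -1.0]]
wrist_force: [0.3, 0.1, 0.3]
finger_gap: 64.4
finger_force: 0.0
```

>>> {"api": "carry_out", "payload": {"hand": [-0.4, -0.4, -0.4, -0.4, -0.4], "travel": [[0, 0, 1], [0, 0, 0.6], [0, 0, 0], [0, 0, 0], [0, 0, 0]], "spin": [0, 0, 0, 0, 0]}}

```text
t: 18.75
eef_pos: [588.1, 85.7, 82.7]
tcp_rot: [[0.099, 0.995, 0.002], [0.995, -0.099, 0.0], [0.001, 0.002, -1.0]]
wrist_force: [0.3, 0.1, 0.5]
finger_gap: 64.4
finger_force: 0.0
```

```bash
python3 - <<'E'
from h import *
togo([587.2,85.2,-10.5],3); s=arm.observe(); print(s['finger_gap'],s['wrist_force'])
E
```

```text
pose [588.   85.5  82.6  -5.7] sd [0.1 0.1 0.1 0. ]
togo units [-0.01 -0.03  3.1 ]
64.452740353766 [0.55312911 0.022762   1.19279605]
```

>>> {"api": "carry_out", "payload": {"hand": [-0.4, -0.4, -0.4, -0.4, -0.4], "travel": [[0, -0.03, 0.8], [0, 0, 0.8], [0, 0, 0.8], [0, 0, 0.5], [0, 0, 0.2]], "spin": [0, 0, 0, 0, 0]}}

```text
t: 19.4
eef_pos: [585.6, 85.2, -12.8]
tcp_rot: [[0.099, 0.995, -0.001], [0.995, -0.099, -0.0], [-0.0, -0.001, -1.0]]
wrist_force: [0.5, 0.4, -0.0]
finger_gap: 64.3
finger_force: 0.0
```

>>> {"api": "carry_out", "payload": {"hand": [1, 1, 1, 1, 1], "travel": [[0, 0, 0], [0, 0, 0], [0, 0, 0], [0, 0, 0], [0, 0, 0]], "spin": [0, 0, 0, 0, 0], "grip_force": 5}}

```text
t: 19.9
eef_pos: [586.7, 85.4, -11.1]
tcp_rot: [[0.099, 0.995, 0.001], [0.995, -0.099, 0.0], [0.0, 0.001, -1.0]]
wrist_force: [0.6, -0.1, 2.0]
finger_gap: 29.8
finger_force: 5.0
```

>>> {"api": "carry_out", "payload": {"hand": [1, 1], "travel": [[0, 0, 0], [0, 0, 0]], "spin": [0, 0]}}

```text
t: 20.1
eef_pos: [586.8, 85.4, -11.1]
tcp_rot: [[0.099, 0.995, 0.001], [0.995, -0.099, 0.0], [0.0, 0.001, -1.0]]
wrist_force: [-0.1, -0.4, 4.9]
finger_gap: 30.1
finger_force: 5.0
```

>>> {"api": "carry_out", "payload": {"hand": [1, 1, 1, 1, 1], "travel": [[0, 0, -0.3], [0, 0, -0.4], [0, 0, -0.4], [0, 0, -0.4], [0, 0, -0.4]], "spin": [0, 0, 0, 0, 0]}}

```text
t: 20.6
eef_pos: [586.3, 85.4, 46.6]
tcp_rot: [[0.099, 0.995, 0.001], [0.995, -0.099, 0.0], [0.0, 0.001, -1.0]]
wrist_force: [0.6, 0.4, -0.5]
finger_gap: 29.9
finger_force: 5.0
```

```bash
cat > st.py <<'E'
from h import *
np.set_printoptions(precision=1,suppress=True)
s,im=snap('wrist'); p=P('wrist',s); e=np.array(s['eef_pos']);R=np.array(s['tcp_rot'])
print(e,s['finger_gap'],s['finger_force'],s['wrist_force'],np.array(s['moment'])*1000,'mNm')
for th in('fallen_vial','vial_a'):
  for o in arm.cut_out(th,'wrist')[:6]: print(th,round(o['conf'],2),np.round(o['extent'],0))
print('mark',[(np.round(o['pixel']),round(o['conf'],2)) for o in arm.mark_of('fallen_vial','wrist')])
# predicted foot pixel for tilt angles (0 lying .. 90 upright), pinch 32 above TCP, foot 63 from pinch
c=e+np.array([0,0,32.])
for t in(0,30,60,90): print(t,proj(p,c-63*np.cos(np.radians(t))*R[:,0]-[0,0,63*np.sin(np.radians(t))]),end=' ')
print('pinch',proj(p,c))
E
python3 st.py
```

```text
[586.3  85.4  46.6] 29.895794419454262 4.999488741159439 [ 0.6  0.4 -0.5] [ -42.4 -126.6  -13.1] mNm
fallen_vial 0.95 [ 24. 253.  74.  33.]
fallen_vial 0.65 [228. 206.  50. 126.]
vial_a 0.95 [235. 150.  46.  53.]
vial_a 0.8 [238. 104.  40.  44.]
vial_a 0.6 [338. 136.  82.  49.]
vial_a 0.58 [238. 327.  34.  20.]
mark [(array([ 84., 268.]), 0.7), (array([250., 316.]), 0.56)]
0 [253.8 318. ] 30 [253.8 281.6] 60 [253.7 242.9] 90 [253.7 205.4] pinch [253.7 235.9]
```

Still horizontal. Lighten the grip to 3 N so it swings.

>>> {"api": "carry_out", "payload": {"hand": [1, 1, 1, 1], "travel": [[0, 0, -0.2], [0, 0, 0], [0, 0, 0], [0, 0, 0]], "spin": [0, 0, 0, 0], "grip_force": 3}}

```text
t: 21.2
eef_pos: [585.9, 85.4, 50.9]
tcp_rot: [[0.099, 0.995, -0.001], [0.995, -0.099, -0.0], [-0.0, -0.001, -1.0]]
wrist_force: [0.2, 0.8, 0.1]
finger_gap: 29.9
finger_force: 3.0
```

```bash
python3 st.py
```

```text
[585.9  85.4  50.9] 29.872988825670365 2.999373972415924 [0.2 0.8 0.1] [  2.3 -51.4  10.8] mNm
fallen_vial 0.94 [229. 206.  48. 125.]
fallen_vial 0.7 [ 24. 252.  75.  35.]
fallen_vial 0.65 [219.  75.  88. 276.]
vial_a 0.98 [234. 147.  45.  54.]
vial_a 0.79 [238. 103.  42.  46.]
vial_a 0.7 [238. 325.  34.  23.]
vial_a 0.6 [339. 135.  77.  48.]
mark [(array([249., 314.]), 0.81), (array([ 87., 263.]), 0.66)]
0 [253.7 318. ] 30 [253.8 281.6] 60 [253.8 242.9] 90 [253.7 205.4] pinch [253.7 235.9]
```

It holds rigidly even at 3 N. I'll lay it on the free bench spot, regrip at the very end of the cap and let gravity swing it there.

>>> {"api": "carry_out", "payload": {"hand": [1, 1, 1, 1, 1], "travel": [[0, 0, -0.3], [0, 0, -0.6], [0, 0, -0.7], [0, 0, -0.4], [-0.4, 0, 0]], "spin": [0, 0, 0, 0, 0], "grip_force": 12}}

```text
t: 21.9
eef_pos: [586.3, 75.4, 113.6]
tcp_rot: [[0.096, 0.995, 0.004], [0.995, -0.096, 0.002], [0.002, 0.004, -1.0]]
wrist_force: [0.6, 0.7, -0.8]
finger_gap: 29.6
finger_force: 12.0
```

>>> {"api": "carry_out", "payload": {"hand": [1, 1, 1, 1, 1], "travel": [[-0.7, 0, 0], [-1, 0, 0], [-1, 0, 0], [-1, 0, 0], [-1, 0, 0]], "spin": [0, 0, 0, 0, 0]}}

```text
t: 22.4
eef_pos: [569.8, -69.2, 110.3]
tcp_rot: [[0.1, 0.995, -0.002], [0.995, -0.1, -0.0], [-0.001, -0.002, -1.0]]
wrist_force: [0.4, -0.6, -0.3]
finger_gap: 29.7
finger_force: 12.0
```

>>> {"api": "carry_out", "payload": {"hand": [1, 1, 1, 1, 1], "travel": [[-1, 0, 0], [-1, -0.1, 0], [-1, -0.1, 0], [-1, -0.1, 0], [-1, -0.1, 0]], "spin": [0, 0, 0, 0, 0]}}

```text
t: 22.9
eef_pos: [542.6, -217.0, 110.3]
tcp_rot: [[0.1, 0.995, -0.002], [0.995, -0.1, 0.0], [-0.0, -0.002, -1.0]]
wrist_force: [-0.0, -0.0, -0.2]
finger_gap: 29.5
finger_force: 12.0
```

>>> {"api": "carry_out", "payload": {"hand": [1, 1, 1, 1, 1], "travel": [[-0.9, -0.1, 0], [-0.5, -0.1, 0], [0, 0, 1], [0, 0, 1], [0, 0, 0.5]], "spin": [0, 0, 0, 0, 0]}}

```text
t: 23.4
eef_pos: [531.9, -255.5, 33.5]
tcp_rot: [[0.099, 0.995, -0.004], [0.995, -0.099, 0.002], [0.001, -0.004, -1.0]]
wrist_force: [0.5, -0.0, -1.1]
finger_gap: 29.3
finger_force: 12.0
```

```bash
python3 st.py
```

```text
[ 531.9 -255.5   33.5] 29.274966588914406 11.998994797468185 [ 0.5 -0.  -1.1] [-61.9 -57.5  23.5] mNm
fallen_vial 0.9 [228. 206.  50. 126.]
mark [(array([251., 315.]), 0.85)]
0 [253.6 318. ] 30 [253.8 281.6] 60 [253.9 242.9] 90 [253.9 205.4] pinch [253.5 235.8]
```

>>> {"api": "carry_out", "payload": {"hand": [1, 1, 1, 1, 1], "travel": [[-0.5, 0, 0], [-0.5, 0, 0.4], [0, 0, 0.6], [0, 0, 0.4], [0, 0, 0.2]], "spin": [0, 0, 0, 0, 0]}}

```text
t: 24.1
eef_pos: [530.2, -286.7, -13.1]
tcp_rot: [[0.1, 0.995, -0.002], [0.995, -0.1, 0.001], [0.0, -0.002, -1.0]]
wrist_force: [-1.0, -0.4, -0.8]
finger_gap: 29.6
finger_force: 12.0
```

>>> {"api": "carry_out", "payload": {"hand": [1, 1], "travel": [[0, 0, 0.05], [0, 0, 0]], "spin": [0, 0]}}

```text
t: 24.3
eef_pos: [531.4, -285.8, -13.2]
tcp_rot: [[0.098, 0.995, 0.0], [0.995, -0.098, 0.0], [0.0, 0.0, -1.0]]
wrist_force: [0.7, -0.4, -0.1]
finger_gap: 29.3
finger_force: 12.0
```

>>> {"api": "carry_out", "payload": {"hand": [1, 1, 1, 1], "travel": [[0, 0, 0.05], [0, 0, 0.05], [0, 0, 0], [0, 0, 0]], "spin": [0, 0, 0, 0]}}

```text
t: 24.7
eef_pos: [531.3, -286.0, -16.0]
tcp_rot: [[0.099, 0.995, 0.0], [0.995, -0.099, -0.0], [-0.0, 0.0, -1.0]]
wrist_force: [0.4, -0.0, -0.3]
finger_gap: 29.4
finger_force: 12.0
```

>>> {"api": "carry_out", "payload": {"hand": [1, -0.1, -0.1, -0.1, -0.1], "travel": [[0, 0, 0.04], [0, 0, 0], [0, 0, 0], [0, 0, 0], [0.25, 0, 0]], "spin": [0, 0, 0, 0, 0]}}

```text
t: 25.2
eef_pos: [531.6, -279.6, -17.5]
tcp_rot: [[0.101, 0.995, -0.0], [0.995, -0.101, -0.001], [-0.001, -0.0, -1.0]]
wrist_force: [-0.6, -0.7, 0.1]
finger_gap: 50.7
finger_force: 0.0
```

>>> {"api": "carry_out", "payload": {"hand": [-0.1, -0.1, 1, 1, 1], "travel": [[0.22, 0, 0], [0, 0, 0], [0, 0, 0], [0, 0, 0], [0, 0, 0]], "spin": [0, 0, 0, 0, 0], "grip_force": 3}}

```text
t: 25.7
eef_pos: [532.5, -272.3, -17.4]
tcp_rot: [[0.099, 0.995, 0.0], [0.995, -0.099, -0.0], [-0.0, 0.0, -1.0]]
wrist_force: [-0.4, 1.1, -0.4]
finger_gap: 29.6
finger_force: 3.0
```

>>> {"api": "carry_out", "payload": {"hand": [1, 1], "travel": [[0, 0, 0], [0, 0, 0]], "spin": [0, 0]}}

```text
t: 25.9
eef_pos: [532.5, -272.2, -17.4]
tcp_rot: [[0.099, 0.995, 0.0], [0.995, -0.099, -0.0], [-0.0, 0.0, -1.0]]
wrist_force: [-0.1, -0.1, 0.1]
finger_gap: 29.7
finger_force: 3.0
```

```bash
python3 st.py
```

```text
[ 532.5 -272.2  -17.4] 29.71413215912482 2.9988091439008713 [-0.1 -0.1  0.1] [-97.5 -28.4 -31.7] mNm
fallen_vial 0.89 [230. 224.  45. 124.]
mark [(array([252., 328.]), 0.92)]
0 [253.8 318. ] 30 [253.8 281.6] 60 [253.8 242.9] 90 [253.7 205.4] pinch [253.7 235.9]
```

>>> {"api": "carry_out", "payload": {"hand": [1, 1, 1, 1, 1], "travel": [[0, 0, -0.2], [0, 0, -0.3], [0, 0, -0.4], [0, 0, -0.4], [0, 0, -0.4]], "spin": [0, 0, 0, 0, 0]}}

```text
t: 26.6
eef_pos: [532.8, -272.0, 35.1]
tcp_rot: [[0.099, 0.995, 0.001], [0.995, -0.099, -0.0], [-0.0, 0.001, -1.0]]
wrist_force: [0.3, -0.6, -0.7]
finger_gap: 29.6
finger_force: 3.0
```

```bash
python3 st.py
```

```text
[ 532.8 -272.    35.1] 29.595959201361268 3.0000068619847298 [ 0.3 -0.6 -0.7] [ 16.  -66.4 -18.2] mNm
fallen_vial 0.62 [229. 221.  46.  66.]
mark [(array([252., 283.]), 0.95)]
0 [253.8 318. ] 30 [253.8 281.6] 60 [253.7 242.9] 90 [253.7 205.4] pinch [253.7 235.9]
```

It is swinging. Keep lifting and wait.

>>> {"api": "carry_out", "payload": {"hand": [1, 1, 1, 1, 1], "travel": [[0, 0, -0.4], [0, 0, -0.4], [0, 0, 0], [0, 0, 0], [0, 0, 0]], "spin": [0, 0, 0, 0, 0]}}

```text
t: 27.3
eef_pos: [532.2, -271.9, 57.3]
tcp_rot: [[0.099, 0.995, -0.001], [0.995, -0.099, 0.0], [0.0, -0.001, -1.0]]
wrist_force: [0.2, -0.6, -0.6]
finger_gap: 30.0
finger_force: 3.0
```

```bash
python3 st.py
```

```text
[ 532.2 -271.9   57.3] 29.995280093553223 2.999991662800312 [ 0.2 -0.6 -0.6] [-31.2 -93.7 -19.2] mNm
fallen_vial 0.69 [231. 218.  45.  68.]
mark [(array([251., 279.]), 0.71)]
0 [253.8 318. ] 30 [253.8 281.6] 60 [253.8 242.9] 90 [253.7 205.4] pinch [253.7 235.9]
```

Stuck near 38°. I'll try a softer squeeze by commanding a gap only just under the diameter.

>>> {"api": "carry_out", "payload": {"hand": [0.38, 0.38, 0.38], "travel": [[0, 0, 0], [0, 0, 0], [0, 0, 0]], "spin": [0, 0, 0]}}

```text
t: 27.8
eef_pos: [532.5, -271.9, 57.5]
tcp_rot: [[0.099, 0.995, -0.0], [0.995, -0.099, 0.0], [0.0, -0.0, -1.0]]
wrist_force: [0.6, 0.4, -0.3]
finger_gap: 29.7
finger_force: 3.0
```

```bash
python3 st.py
```

```text
[ 532.5 -271.9   57.5] 29.73302618695879 2.999979369342327 [ 0.6  0.4 -0.3] [  -5.6 -106.1   43.7] mNm
fallen_vial 0.76 [233. 222.  45.  63.]
mark [(array([253., 280.]), 0.85)]
0 [253.8 318. ] 30 [253.8 281.6] 60 [253.8 242.9] 90 [253.7 205.4] pinch [253.7 235.9]
```

The simple swing stalls from pad friction. A quick jerk up and toward the foot side, with a soft stop, should swing it further under.

>>> {"api": "carry_out", "payload": {"hand": [1, 1, 1, 1, 1], "travel": [[-1, 0, -1], [-0.7, 0, -0.6], [-0.4, 0, -0.3], [-0.2, 0, -0.1], [0, 0, 0]], "spin": [0, 0, 0, 0, 0]}}

```text
t: 28.5
eef_pos: [525.4, -340.8, 117.2]
tcp_rot: [[0.1, 0.995, -0.0], [0.995, -0.1, 0.0], [0.0, -0.0, -1.0]]
wrist_force: [0.1, 0.1, -0.8]
finger_gap: 29.9
finger_force: 3.0
```

```bash
python3 st.py
```

```text
[ 525.4 -340.8  117.2] 29.93945025008124 2.99981240183115 [ 0.1  0.1 -0.8] [  -5.9 -148.8   23.9] mNm
fallen_vial 0.8 [229. 219.  48.  46.]
mark [(array([253., 244.]), 0.97)]
0 [253.8 318. ] 30 [253.8 281.6] 60 [253.8 242.9] 90 [253.7 205.4] pinch [253.7 235.9]
```

Now about 60°. Return with a slow start and an abrupt stop, which swings it the same way.

>>> {"api": "carry_out", "payload": {"hand": [1, 1, 1, 1, 1], "travel": [[0.1, 0, 0], [0.25, 0, 0], [0.4, 0, 0], [0.6, 0, 0], [0.8, 0, 0]], "spin": [0, 0, 0, 0, 0]}}

```text
t: 29.2
eef_pos: [532.1, -275.0, 117.5]
tcp_rot: [[0.1, 0.995, 0.0], [0.995, -0.1, 0.0], [0.0, 0.0, -1.0]]
wrist_force: [-0.2, -0.0, -0.5]
finger_gap: 30.0
finger_force: 3.0
```

>>> {"api": "carry_out", "payload": {"hand": [1, 1], "travel": [[0, 0, 0], [0, 0, 0]], "spin": [0, 0]}}

```text
t: 29.4
eef_pos: [532.5, -275.0, 117.9]
tcp_rot: [[0.096, 0.995, 0.0], [0.995, -0.096, -0.0], [-0.0, 0.0, -1.0]]
wrist_force: [-0.8, 0.4, -0.1]
finger_gap: 29.8
finger_force: 3.0
```

```bash
python3 st.py
```

```text
[ 532.5 -275.   117.9] 29.809081066898493 2.99983698874712 [-0.8  0.4 -0.1] [-41.5 -50.6   6.3] mNm
fallen_vial 0.77 [231. 220.  44.  41.]
mark [(array([250., 240.]), 0.98)]
0 [253.8 318. ] 30 [253.8 281.6] 60 [253.7 242.9] 90 [253.7 205.4] pinch [253.7 235.9]
```

>>> {"api": "carry_out", "payload": {"hand": [1, 1, 1, 1, 1], "travel": [[-1, 0, 0], [-0.8, 0, 0], [-0.5, 0, 0], [-0.2, 0, 0], [0, 0, 0]], "spin": [0, 0, 0, 0, 0]}}

```text
t: 30.1
eef_pos: [524.4, -351.6, 117.3]
tcp_rot: [[0.1, 0.995, -0.0], [0.995, -0.1, 0.0], [0.0, -0.0, -1.0]]
wrist_force: [-1.6, 0.6, -0.8]
finger_gap: 29.7
finger_force: 3.0
```

```bash
python3 st.py
```

```text
[ 524.4 -351.6  117.3] 29.732193400271314 2.9999391362071037 [-1.6  0.6 -0.8] [ 12.  -83.7 -18.7] mNm
fallen_vial 0.84 [231. 217.  46.  48.]
mark [(array([252., 235.]), 0.72), (array([400.,  66.]), 0.26)]
0 [253.8 318. ] 30 [253.8 281.6] 60 [253.8 242.9] 90 [253.7 205.4] pinch [253.7 235.9]
```

About 65°. Finish it on the bench: touch the foot down, then move over it with a light press.

>>> {"api": "carry_out", "payload": {"hand": [1, 1, 1, 1, 1], "travel": [[0.2, 0, 0.2], [0.4, 0, 0.5], [0.5, 0, 0.6], [0.6, 0, 0.6], [0.5, 0, 0.5]], "spin": [0, 0, 0, 0, 0]}}

```text
t: 30.8
eef_pos: [531.0, -283.0, 44.4]
tcp_rot: [[0.097, 0.995, -0.001], [0.995, -0.097, 0.001], [0.001, -0.001, -1.0]]
wrist_force: [-0.4, 0.7, -0.3]
finger_gap: 30.0
finger_force: 3.0
```

>>> {"api": "carry_out", "payload": {"hand": [1, 1, 1, 1], "travel": [[0, 0, 0.15], [0, 0, 0.1], [0, 0, 0], [0, 0, 0]], "spin": [0, 0, 0, 0]}}

```text
t: 31.2
eef_pos: [531.5, -286.6, 38.7]
tcp_rot: [[0.1, 0.995, 0.001], [0.995, -0.1, -0.001], [-0.001, 0.001, -1.0]]
wrist_force: [0.4, -0.4, 0.6]
finger_gap: 29.6
finger_force: 3.0
```

```bash
python3 st.py
```

```text
[ 531.5 -286.6   38.7] 29.635619387139865 2.9899949580430984 [ 0.4 -0.4  0.6] [  13.1 -110.6   20.3] mNm
fallen_vial 0.71 [230. 210.  46.  54.]
mark [(array([251., 229.]), 0.69)]
0 [253.8 318.1] 30 [253.8 281.6] 60 [253.7 242.8] 90 [253.7 205.3] pinch [253.7 235.9]
```

>>> {"api": "carry_out", "payload": {"hand": [1, 1, 1, 1, 1], "travel": [[-0.2, 0, 0.1], [-0.2, 0, 0.05], [-0.2, 0, 0], [-0.2, 0, 0], [0, 0, 0]], "spin": [0, 0, 0, 0, 0]}}

```text
t: 31.9
eef_pos: [528.1, -310.6, 33.0]
tcp_rot: [[0.101, 0.995, -0.001], [0.995, -0.101, -0.0], [-0.0, -0.001, -1.0]]
wrist_force: [0.4, -1.2, 0.9]
finger_gap: 29.5
finger_force: 3.0
```

```bash
python3 st.py
```

```text
[ 528.1 -310.6   33. ] 29.53641074140942 3.00034549087286 [ 0.4 -1.2  0.9] [-138.    34.1  -18.9] mNm
fallen_vial 0.86 [231. 196.  45.  73.]
mark [(array([251., 214.]), 0.74)]
0 [253.7 318. ] 30 [253.8 281.6] 60 [253.8 242.9] 90 [253.8 205.4] pinch [253.6 235.9]
```

>>> {"api": "carry_out", "payload": {"hand": [1, 1, 1, 1, 1], "travel": [[-0.15, 0, 0.05], [-0.15, 0, 0.03], [0, 0, 0.03], [0, 0, 0], [0, 0, 0]], "spin": [0, 0, 0, 0, 0]}}

```text
t: 32.6
eef_pos: [528.2, -318.3, 30.4]
tcp_rot: [[0.099, 0.995, 0.0], [0.995, -0.099, -0.0], [-0.0, 0.0, -1.0]]
wrist_force: [-0.4, 0.6, 3.1]
finger_gap: 29.7
finger_force: 3.0
```

```bash
python3 st.py
```

```text
[ 528.2 -318.3   30.4] 29.738176872194824 3.001437596976757 [-0.4  0.6  3.1] [ -6.3 -14.1  16.5] mNm
fallen_vial 0.61 [230. 188.  46.  85.]
mark [(array([249., 203.]), 0.72)]
0 [253.8 318. ] 30 [253.8 281.6] 60 [253.7 242.9] 90 [253.7 205.4] pinch [253.7 235.9]
```

Upright (foot row 203) and pressed flat. I'll release to let it settle, check, then regrip lower.

>>> {"api": "carry_out", "payload": {"hand": [-0.1, -0.1, -0.1, -0.1], "travel": [[0, 0, 0], [0, 0, 0], [0, 0, 0], [0, 0, 0.1]], "spin": [0, 0, 0, 0]}}

```text
t: 33.2
eef_pos: [528.0, -318.3, 27.2]
tcp_rot: [[0.099, 0.995, 0.0], [0.995, -0.099, -0.0], [-0.0, 0.0, -1.0]]
wrist_force: [0.2, -0.1, 0.2]
finger_gap: 51.0
finger_force: 0.0
```

```bash
python3 - <<'E'
from h import *
np.set_printoptions(precision=1,suppress=True)
s,im=snap('wrist'); p=P('wrist',s); e=np.array(s['eef_pos']);R=np.array(s['tcp_rot']);print(e,s['finger_gap'])
for th in('fallen_vial','vial_a'):
  for o in arm.cut_out(th,'wrist')[:3]: print(th,round(o['conf'],2),np.round(o['extent'],0))
  for o in arm.mark_of(th,'wrist')[:3]: print('m',o['pixel'],round(o['conf'],2), 'tool-frame on z=0', R.T@(onz(p,o['pixel'],0)-e))
# expected extents of upright vial at TCP xy + offset
for dx in(-10,-5,0,5,10):
  q=[proj(p,[*(e+R@[dx,0,0]+15*np.array([np.cos(a),np.sin(a),0]))[:2],z]) for a in np.linspace(0,6.28,40) for z in(0,76)]
  q=np.array(q); print(dx,q.min(0),q.max(0)-q.min(0))
E
```

```text
[ 528.  -318.3   27.2] 51.03841732613262
fallen_vial 0.97 [228. 190.  46.  76.]
m [250.5, 206.4] 0.81 tool-frame on z=0 [ 0.3 -2.8 27.2]
-10 [228.6 201.2] [50.2 83.9]
-5 [228.4 195.5] [50.6 82.4]
0 [228.1 189.8] [51.  80.8]
5 [227.9 184. ] [51.4 79.1]
10 [227.7 178.2] [51.9 77.4]
```

It stands upright centred between the fingers. Regrip lower and carry it to the gap.

>>> {"api": "carry_out", "payload": {"hand": [-0.1, -0.1, 1, 1, 1], "travel": [[0, 0, 0.15], [0, 0, 0.12], [0, 0, 0], [0, 0, 0], [0, 0, 0]], "spin": [0, 0, 0, 0, 0], "grip_force": 12}}

```text
t: 33.95
eef_pos: [528.0, -318.2, 19.2]
tcp_rot: [[0.099, 0.995, 0.0], [0.995, -0.099, -0.0], [-0.0, 0.0, -1.0]]
wrist_force: [-0.3, 0.2, -0.5]
finger_gap: 29.3
finger_force: 12.0
```

>>> {"api": "carry_out", "payload": {"hand": [1, 1, 1, 1, 1], "travel": [[0, 0, 0], [0, 0, -0.3], [0, 0, -0.8], [0, 0, -0.9], [0, 0, -0.9]], "spin": [0, 0, 0, 0, 0]}}

```text
t: 34.45
eef_pos: [527.9, -318.1, 107.7]
tcp_rot: [[0.099, 0.995, 0.0], [0.995, -0.099, 0.0], [0.0, 0.0, -1.0]]
wrist_force: [0.3, 0.1, -0.7]
finger_gap: 29.8
finger_force: 12.0
```

>>> {"api": "carry_out", "payload": {"hand": [1, 1, 1, 1, 1], "travel": [[0, 0, -0.9], [0.4, 0, -0.5], [0.7, 0.1, 0], [0.9, 0.1, 0], [0.9, 0.1, 0]], "spin": [0, 0, 0, 0, 0]}}

```text
t: 34.95
eef_pos: [545.4, -230.7, 148.3]
tcp_rot: [[0.099, 0.995, -0.0], [0.995, -0.099, 0.0], [0.0, -0.0, -1.0]]
wrist_force: [0.1, -0.3, -0.0]
finger_gap: 29.6
finger_force: 12.0
```

>>> {"api": "carry_out", "payload": {"hand": [1, 1, 1, 1, 1], "travel": [[0.9, 0.1, 0], [0.9, 0.1, 0], [0.9, 0.1, 0], [0.9, 0, 0], [0.9, 0, 0]], "spin": [0, 0, 0, 0, 0]}}

```text
t: 35.45
eef_pos: [567.4, -96.8, 148.1]
tcp_rot: [[0.098, 0.995, -0.001], [0.995, -0.098, 0.0], [0.0, -0.001, -1.0]]
wrist_force: [0.0, -0.2, -0.5]
finger_gap: 29.8
finger_force: 12.0
```

>>> {"api": "carry_out", "payload": {"hand": [1, 1, 1, 1, 1], "travel": [[0.9, 0, 0], [0.9, 0, 0], [0.9, 0, 0], [0.9, 0, 0], [0.6, 0, 0]], "spin": [0, 0, 0, 0, 0]}}

```text
t: 35.95
eef_pos: [579.5, 29.8, 148.3]
tcp_rot: [[0.096, 0.995, -0.0], [0.995, -0.096, 0.001], [0.001, -0.001, -1.0]]
wrist_force: [0.6, 0.2, 0.6]
finger_gap: 29.7
finger_force: 12.0
```

```bash
python3 st.py; python3 - <<'E'
from h import *
togo([585,60.3,80],3)
E
```

```text
[579.5  29.8 148.3] 29.665094590785394 11.999552696943283 [0.6 0.2 0.6] [-67.  -61.9 -53.6] mNm
fallen_vial 0.71 [ 68. 172.  68.  43.]
fallen_vial 0.68 [242.  82.  28.  35.]
fallen_vial 0.67 [231. 189.  48.  86.]
vial_a 0.65 [242.  81.  30.  36.]
vial_a 0.64 [250. 187.  12.   7.]
vial_a 0.6 [319.  76.  48.  31.]
vial_a 0.57 [244.  41.  29.  43.]
mark [(array([129., 183.]), 0.96), (array([254., 208.]), 0.81)]
0 [253.7 318. ] 30 [253.8 281.6] 60 [253.8 242.9] 90 [253.7 205.4] pinch [253.7 235.8]
pose [580.   24.9 148.   -5.8] sd [0.1 0.3 0.  0. ]
togo units [1.19 0.05 2.27]
```

>>> {"api": "carry_out", "payload": {"hand": [1, 1, 1, 1, 1], "travel": [[0.6, 0.05, 0], [0.6, 0, 0], [0, 0, 0.6], [0, 0, 0.8], [0, 0, 0.8]], "spin": [0, 0, 0, 0, 0]}}

```text
t: 36.8
eef_pos: [585.7, 60.6, 81.6]
tcp_rot: [[0.101, 0.995, 0.001], [0.995, -0.101, -0.001], [-0.001, 0.001, -1.0]]
wrist_force: [-0.5, -0.6, -1.4]
finger_gap: 29.9
finger_force: 12.0
```

>>> {"api": "carry_out", "payload": {"hand": [1, 1, 1, 1, 1], "travel": [[0, 0, 0.8], [0, 0, 0.5], [0, 0, 0.3], [0, 0, 0], [0, 0, 0]], "spin": [0, 0, 0, 0, 0]}}

```text
t: 37.3
eef_pos: [586.0, 62.0, 34.9]
tcp_rot: [[0.099, 0.995, 0.001], [0.995, -0.099, 0.0], [0.0, 0.001, -1.0]]
wrist_force: [0.4, -0.2, -0.1]
finger_gap: 29.8
finger_force: 12.0
```

```bash
python3 - <<'E'
from h import *
togo([585,60.3,25],3); print(arm.observe()['wrist_force'])
E
```

```text
pose [586.2  62.1  35.2  -5.7] sd [0. 0. 0. 0.]
togo units [-0.06 -0.03  0.34]
[ 0.02635319 -0.09550396 -0.12885629]
```

>>> {"api": "carry_out", "payload": {"hand": [1, 1, 1, 1, 1], "travel": [[-0.06, -0.03, 0], [0, 0, 0.1], [0, 0, 0.1], [0, 0, 0.1], [0, 0, 0]], "spin": [0, 0, 0, 0, 0]}}

```text
t: 37.95
eef_pos: [584.3, 60.4, 25.0]
tcp_rot: [[0.099, 0.995, -0.0], [0.995, -0.099, -0.0], [-0.0, -0.0, -1.0]]
wrist_force: [0.2, 0.6, 0.5]
finger_gap: 29.8
finger_force: 12.0
```

>>> {"api": "carry_out", "payload": {"hand": [1, 1, 1], "travel": [[0, 0, 0.04], [0, 0, 0], [0, 0, 0]], "spin": [0, 0, 0]}}

```text
t: 38.25
eef_pos: [584.4, 60.5, 24.9]
tcp_rot: [[0.099, 0.995, 0.0], [0.995, -0.099, -0.0], [-0.0, 0.0, -1.0]]
wrist_force: [-1.9, -0.6, 9.1]
finger_gap: 29.8
finger_force: 12.0
```

Contact is at plate height. Release and retreat.

>>> {"api": "carry_out", "payload": {"hand": [1, -0.1, -0.1, -0.1, -0.1], "travel": [[0, 0, -0.03], [0, 0, 0], [0, 0, 0], [0, 0, 0], [0, 0, 0]], "spin": [0, 0, 0, 0, 0]}}

```text
t: 38.75
eef_pos: [584.1, 60.2, 24.7]
tcp_rot: [[0.099, 0.995, -0.0], [0.995, -0.099, 0.0], [-0.0, -0.0, -1.0]]
wrist_force: [-0.2, 0.5, 0.3]
finger_gap: 50.7
finger_force: 0.0
```

>>> {"api": "carry_out", "payload": {"hand": [-0.1, -0.1, -0.1, -0.1, -0.1], "travel": [[0, 0, -0.3], [0, 0, -0.6], [0, 0, -1], [0, 0, -1], [0, 0, -1]], "spin": [0, 0, 0, 0, 0]}}

```text
t: 39.25
eef_pos: [584.2, 60.4, 143.6]
tcp_rot: [[0.099, 0.995, 0.0], [0.995, -0.099, 0.0], [0.0, 0.0, -1.0]]
wrist_force: [0.9, 0.1, -0.6]
finger_gap: 50.7
finger_force: 0.0
```

>>> {"api": "carry_out", "payload": {"hand": [-0.1, -0.1, -0.1, -0.1, -0.1], "travel": [[-0.6, 0, -1], [-0.6, 0, -0.6], [-0.6, 0, 0], [0, 0, 0], [0, 0, 0]], "spin": [0, 0, 0, 0, 0]}}

```text
t: 39.75
eef_pos: [578.7, 6.9, 190.0]
tcp_rot: [[0.099, 0.995, -0.0], [0.995, -0.099, 0.0], [0.0, -0.0, -1.0]]
wrist_force: [0.5, -0.1, -0.2]
finger_gap: 50.7
finger_force: 0.0
```

```bash
python3 - <<'E'
from h import *
np.set_printoptions(precision=1,suppress=True)
s,im=snap('wrist','w9.png'); p=P('wrist',s); print(s['eef_pos'])
C=np.array([584.5,59.3]);a=np.radians(-5.9);x=np.array([np.cos(a),np.sin(a)]);y=np.array([-np.sin(a),np.cos(a)])
loc=lambda X:np.array([(X[:2]-C)@x,(X[:2]-C)@y])
for th in('fallen_vial','vial_a'):
  for o in arm.cut_out(th,'wrist')[:7]: print(th,round(o['conf'],2),np.round(o['extent']))
  for o in arm.mark_of(th,'wrist')[:7]: print('  mark',np.round(o['pixel']),loc(onz(p,o['pixel'],6)),round(o['conf'],2))
for Y in(-93,-57,1,59,95):
  q=np.array([proj(p,[*(C+Y*y+15*np.array([np.cos(t),np.sin(t)])),z]) for t in np.linspace(0,6.28,40) for z in(6,82)]); print('expect',Y,q.min(0),q.max(0)-q.min(0))
snap('top')
for th in('hold_bar','bar_tongue','fallen_vial','beaker'): print(th,[(np.round(o['pixel'],1),round(o['conf'],2)) for o in arm.mark_of(th,'top')])
E
```

```text
[578.7   6.9 190. ]
fallen_vial 0.84 [241. 118.  26.  29.]
fallen_vial 0.81 [ 85. 151.  62.  41.]
  mark [252. 131.] [-2.7  2.9] 0.94
vial_a 0.94 [243. 164.  20.  36.]
vial_a 0.68 [243.  64.  24.  33.]
vial_a 0.66 [246.  28.  24.  36.]
vial_a 0.64 [240. 194.  26.  30.]
vial_a 0.58 [312.  54.  37.  35.]
  mark [323.  79.] [89.3 68.8] 0.97
  mark [252. 197.] [ -3.1 -90.3] 0.96
  mark [256.  54.] [ 2.4 97.7] 0.73
  mark [256.  84.] [ 1.7 62.1] 0.66
  mark [255. 173.] [  1.4 -55.1] 0.58
expect -93 [241.3 188.8] [25.4 40.4]
expect -57 [241.  163.9] [26.1 36.5]
expect 1 [240.5 121.1] [27.5 29. ]
expect 59 [239.9  63.5] [29.  35.6]
expect 95 [239.5  23.8] [30.  45.8]
hold_bar []
bar_tongue [(array([200. , 225.1]), 0.96)]
fallen_vial [(array([245.7, 258. ]), 0.62), (array([236.8, 193.5]), 0.42)]
beaker [(array([142.5, 187.3]), 0.58), (array([151.7, 147.8]), 0.34)]
```

All five vials match their expected upright extents, the fallen one at y' about 3 mm. The bar lies on the bench clear of the carrier, and the robot is clear.

```bash
python3 -c "
from h import *
print(arm.job_done())"
```

```text
the job is handed in; nothing more can be done
None
```

The job is handed in: the hold-down bar is off and lying on the bench clear of the carrier, and the fallen vial stands upright in the gap, about 3 mm from its middle along the row, with the other four vials still at their places in the last wrist-camera check.

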